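Find the fullest paint tube on the balance

ROBOT

A 6-joint arm with a two-finger parallel gripper is mounted at the origin on the work surface. World frame = base frame: x ahead of the robot, y to its left, z up, the work surface at z = 0. Lengths are in m, angles in degrees, forces in N, time in s.
With the tool pointing down it reaches from about 0.325 to 0.9 m from the base axis. Payload 3.5 kg.
Tool frame: the origin (TCP) lies on the centre line of the jaws, within the pads' length; the fingertips stand 25 mm ahead of it and the grasp point (between the pads) lies 6 mm ahead of it (robot.finger_overhang is the distance from the TCP to the fingertips, in m); x points along the fingers, z is the direction in which the jaws open and shut, and the axes are right-handed (so a half turn about x gives the same grasp; the last joint's range is limited). The gripper opens to 85 mm and grips with 20 to 120 N. Pads are 22 mm wide; open, the fingers measure 114 mm over their backs; the gripper's body (76 mm by 85 mm) begins 54 mm behind the grasp point. The pads swing forward as they close: fully open they stand 13 mm farther back than shut.
Start: joints at [-82.242, 15.837, -1.513, 72.651, 0, 84.076], TCP at [0.148, -0.607, 0.256] pointing down, gripper open.
Joint ranges: [-178.77, 178.77], [-48.84, 107.48], [-61.69, 71.31], [-111.58, 123.2], [-90, 87.43], [-180, 180]. Speed limits (degrees/s): [147.25, 147.25, 180, 180, 180, 180].

INTERFACE

Orientations are given as [roll, pitch, yaw] about the fixed x, y, z axes, in that order (R = Rz(yaw) Ry(pitch) Rx(roll)).
In Python, from plant import telemetry, read_camera, job, robot gives the robot as it stands. The module is installed in compiled form; this text tells all that it offers.
- The arm moves only by the tool move_arm, never from a script. Its argument "motion" is a list of rows, each an object of numbers: "claw": the opening, from -1 (shut) to 1 (fully open); "x", "y", "z": the shift along the tool's x, y, z each as a share of 0.03 m, from -1 to 1; "roll": the turn about the tool's x as a share of 6 degrees, from -1 to 1. In form: [{"claw": .., "x": .., "y": .., "z": .., "roll": ..}, ...]. A call has exactly 8 rows; each row shifts and turns the commanded pose from where the row before left it, along the tool's axes as they then stand; what a row does not reach is not made up. A row lasts 1/10 s, in which the tool goes at most 50 mm and 8.59 degrees, less where a joint would pass 70% of its speed; a pose out of reach is approached as far as the arm can. A call with a number of a shift or a turn outside -1 to 1 is refused whole. A call with a gripper value outside its range is refused whole. The fingers move at their own pace and stop on an object; the grip force is fixed at half the most. Time passes only in rows, so rows that do not move let the fingers close, or fill a call up. It gives the time, the measured TCP pose, the force and the opening at its end, in the units of the state.
- telemetry.observe(): the state, without advancing time (a new reading comes with each control period).
- read_camera(name): name is "scene" or "top" or "wrist"; returns a dict with "image" (420x560x3 uint8, red, green, blue), "intrinsics" (3x3 intrinsics, pixels), "R" (3x3) and "t" (3): a world point X has camera coordinates R X + t; the wrist camera has in their place "mount" (4x4, takes a point from camera to tool coordinates, whose origin is the TCP and whose axes are the tool frame's). Camera axes: x right, y down, z forward; pixel columns grow to the right and rows downward; lengths in m; the calibration is good to about 2 mm. A picture is of the moment at which its call begins: read the wrist's pose just before it. There is no depth.
- job.finish_job(): hands the job in, once; it reports no verdict.
The state is a dict: "t": time; "joint_pos": joint angles; "joint_velocities": joint speeds; "joint_efforts": joint torques, N m; "position": TCP position; "orientation": TCP orientation; "contact_force": force on the tool from outside, world axes, zero at the start; "torque": the same for the moment, N m; "gripper_width": finger opening in m.
Only numpy, scipy, OpenCV 4.12 (cv2) and the standard library are available. Lean on these libraries where they do the work, as an engineer would, in place of code of your own. Each camera call takes 0.05 s, during which the arm holds its last target. There are 200 camera calls.

TASK

The look-alike paint tubes left out after the painting class are filled differently. Find the fullest with the pivot balance: lay two tubes on its opposite pans, let go, keep whichever side drops and move the other into the shallow white tray, then try the next tube against the one kept, until every tube has been tried. Lay the fullest flat in the empty place of the paint box, with all the others side by side in the tray, and last swing the tally counter's lever to its stop and let it spring back; do not tip over the water pot.

Things in the scene. Friction and masses are not known exactly. Their poses are not given: they have to be found in the camera images.
- tube_1: paint tube lying flat: white label, bare aluminium ends, black cap. Flat-sided body 38 wide, 32 high, 64 long; overall 124 (52 to the cap end, 72 to the crimped end, 46 wide). Origin: centre of the body (16 above its support), x along the tube to the cap, z up as laid. The five look alike but weigh 45 to 200 g, each at least a fifth apart; only 3 or 4 are there (the others read None)
- tube_2: another paint tube that looks just like tube_1, or None if absent
- tube_3: another paint tube that looks just like tube_1, or None if absent
- tube_4: another paint tube that looks just like tube_1, or None if absent
- tube_5: another paint tube that looks just like tube_1, or None if absent
- beam (a joint): tilt of the balance beam (rad): 0 level (empty, a weak spring keeps it level), from -0.12 to 0.12 at its stops; positive means the left pan is up and the right pan is down. A fifth more weight on one pan brings it down to the stop in about a second.
- pan_left (a point): floor centre of the balance's left (+y) pan, 78 above the table when level, 115 from the pivot: a white plate 110 long (x, across the beam) by 62 wide (y, along the beam), 6 high ridges along both long sides, 52 apart, and open ends over which a tube laid along x overhangs. The axes tilt with the beam, z out of the pan. It moves 14 up or down
- pan_right (a point): the same for the right (-y) pan
- empty_place (a point): floor centre (3 above the table) of the one empty place in the paint box: 150 long (its x) by 52 wide (its y) between black strips that rise 12 above the table; just one tube fits. Beside it on its -y side lie pencils (10 above the table), then small tubes 23 high from 70 off
- refill_tray_in (a point): centre of the inner floor of the shallow white tray for the other tubes: 162 (x) by 242 (y) inside, walls 14 high above the table, floor 4 above the table. Three tubes lie side by side along x in it, 78 apart.
- counter_lever (a joint): angle of the tally counter's lever (rad): 0 at rest, 1.1 at its stop; it grows clockwise seen from above. A spring brings it back; about 0.7 N at the knob starts it and 2.5 N holds it at the stop.
- lever_knob (a point): centre of the top of the upright black knob at the end of the lever: 14 across, 42 high, its top 99 above the table, on a 5 thick steel arm 60 long. At rest the arm points 0.55 rad left (anticlockwise) of the counter's x axis, at the stop 0.55 rad right of it, so that the knob is pushed towards the robot's right (-y).
- lever_pivot (a point): axis of the lever on top of the grey tally counter (90 by 85, 48 high, on the table), 54 above the table; x, y, z are the counter's axes, z up
- paint_box: the open black paint box, fixed on the table, 158 (x) by 192 (y); origin under its centre. The empty place is its left (+y) one
- refill_tray: the shallow white tray itself, fixed on the table; origin under its centre
- balance: the balance, fixed on the table: grey base 130 by 160 under the pivot; origin under its centre
- water_pot: bystander: white plastic water pot 90 across and 100 high, origin at the centre of its underside; stands beyond the balance, on the right
Things that resemble listed ones, but are neither listed nor needed, are in the scene too. What is shaped like the tube_5 but green is not meant.

How it is judged (in metres and radians):
On the way, in this order (a step that is already met when the one before it is completed fails the run):
1. two tubes lie on opposite pans, let go, and the balance has dropped to one side (distance between any of tube_1, tube_2, tube_3, tube_4, tube_5 and pan_left below 0.04 m and distance between any of tube_1, tube_2, tube_3, tube_4, tube_5 and pan_right below 0.04 m and (value of joint beam above 0.07 rad or value of joint beam below -0.07 rad) and contact force between the fingers and balance below 0.3 N and contact force between the fingers and tube_1 below 0.3 N and contact force between the fingers and tube_2 below 0.3 N and contact force between the fingers and tube_3 below 0.3 N and contact force between the fingers and tube_4 below 0.3 N and contact force between the fingers and tube_5 below 0.3 N), for 0.3 s.
2. a pan has been cleared for the next tube (not (distance between any of tube_1, tube_2, tube_3, tube_4, tube_5 and pan_left below 0.04 m and distance between any of tube_1, tube_2, tube_3, tube_4, tube_5 and pan_right below 0.04 m)), for 0.2 s.
3. again two tubes lie on opposite pans, let go, and the balance has dropped to one side (all of step 1), for 0.3 s.
4. the fullest tube lies in the empty place of the paint box and all the others on the floor of the tray, with the lever at rest (((x of tube_1 in the frame of empty_place between -0.035 and 0.035 m and y of tube_1 in the frame of empty_place between -0.016 and 0.016 m and z of tube_1 in the frame of empty_place between 0.005 and 0.026 m and angle between the x axis of tube_1 and the x axis of empty_place, either way round below 0.2 rad) or (x of tube_1 in the frame of refill_tray_in between -0.08 and 0.08 m and y of tube_1 in the frame of refill_tray_in between -0.12 and 0.12 m and z of tube_1 in the frame of refill_tray_in between 0 and 0.04 m and contact force between tube_1 and refill_tray above 0.3 N)) and ((x of tube_2 in the frame of empty_place between -0.035 and 0.035 m and y of tube_2 in the frame of empty_place between -0.016 and 0.016 m and z of tube_2 in the frame of empty_place between 0.005 and 0.026 m and angle between the x axis of tube_2 and the x axis of empty_place, either way round below 0.2 rad) or (x of tube_2 in the frame of refill_tray_in between -0.08 and 0.08 m and y of tube_2 in the frame of refill_tray_in between -0.12 and 0.12 m and z of tube_2 in the frame of refill_tray_in between 0 and 0.04 m and contact force between tube_2 and refill_tray above 0.3 N)) and ((x of tube_3 in the frame of empty_place between -0.035 and 0.035 m and y of tube_3 in the frame of empty_place between -0.016 and 0.016 m and z of tube_3 in the frame of empty_place between 0.005 and 0.026 m and angle between the x axis of tube_3 and the x axis of empty_place, either way round below 0.2 rad) or (x of tube_3 in the frame of refill_tray_in between -0.08 and 0.08 m and y of tube_3 in the frame of refill_tray_in between -0.12 and 0.12 m and z of tube_3 in the frame of refill_tray_in between 0 and 0.04 m and contact force between tube_3 and refill_tray above 0.3 N)) and ((x of tube_4 in the frame of empty_place between -0.035 and 0.035 m and y of tube_4 in the frame of empty_place between -0.016 and 0.016 m and z of tube_4 in the frame of empty_place between 0.005 and 0.026 m and angle between the x axis of tube_4 and the x axis of empty_place, either way round below 0.2 rad) or (x of tube_4 in the frame of refill_tray_in between -0.08 and 0.08 m and y of tube_4 in the frame of refill_tray_in between -0.12 and 0.12 m and z of tube_4 in the frame of refill_tray_in between 0 and 0.04 m and contact force between tube_4 and refill_tray above 0.3 N)) and ((x of tube_5 in the frame of empty_place between -0.035 and 0.035 m and y of tube_5 in the frame of empty_place between -0.016 and 0.016 m and z of tube_5 in the frame of empty_place between 0.005 and 0.026 m and angle between the x axis of tube_5 and the x axis of empty_place, either way round below 0.2 rad) or (x of tube_5 in the frame of refill_tray_in between -0.08 and 0.08 m and y of tube_5 in the frame of refill_tray_in between -0.12 and 0.12 m and z of tube_5 in the frame of refill_tray_in between 0 and 0.04 m and contact force between tube_5 and refill_tray above 0.3 N)) and contact force between paint_box and anything else above 0.3 N and (contact force between paint_box and anything else above 0.6 N or contact force between each of tube_1, tube_2, tube_3, tube_4, tube_5 and refill_tray below 0.6 N) and (contact force between paint_box and anything else above 0.832 N or contact force between each of tube_1, tube_2, tube_3, tube_4, tube_5 and refill_tray below 0.832 N) and (contact force between paint_box and anything else above 1.152 N or contact force between each of tube_1, tube_2, tube_3, tube_4, tube_5 and refill_tray below 1.152 N) and (contact force between paint_box and anything else above 1.589 N or contact force between each of tube_1, tube_2, tube_3, tube_4, tube_5 and refill_tray below 1.589 N) and value of joint counter_lever below 0.1 rad), for 0.2 s.
5. the tally counter's lever has been swung to its stop (value of joint counter_lever above 1.02 rad), for 0.05 s.
At the end, for the whole second after the job is handed in: The fullest tube lies flat on the floor of the empty place in the paint box (centre within 35 mm along and 16 mm across, turned less than 0.2 rad from it), every other tube lies on the floor of the tray, all at rest, and the counter's lever is back within 0.1 rad of rest (all of step 4 and linear speed of each of tube_1, tube_2, tube_3, tube_4, tube_5 below 0.03 m/s); the robot touches nothing.
It fails at once if the water pot was tipped over (angle between water_pot's own z axis and vertical above 0.6 rad).
Of tube_1, tube_2, tube_3, tube_4, tube_5 only 3 to 4 are there at a start; the rules pass over those that are not, and their reading is None.
At some moment in a run one of tube_1, tube_2, tube_3, tube_4, tube_5 may be knocked a few centimetres aside while the robot is not near it.
Once in a run the grip may slacken for a moment while it holds something.
It also fails if it takes over 210 s, if anything falls off the work surface, if the arm or the gripper's body presses on something with over 40 N, if the wrist force passes 120 N, or if a joint passes its speed limit or range.

## Working session

There is one attempt and no reset: what is moved stays moved. The work goes in short steps, Python scripts to look and compute and a tool call to move; the robot and the scene stay as the last step left them, time stands still between calls to the robot, and variables do not carry over. Pictures are saved under pics/ and viewed, about 12 in all and at most 16, crops included, and the job is handed in when it is done.

Besides the shell and the picture viewer there is one more tool, called after ">>>" in YAML: its name, and indented under it one key for each argument. move_arm: Moves the arm, as the interface text tells. Shift numbers are shares of 0.03 m and turn numbers shares of 6 degrees, none past 1 either way. Its arguments: {"type":"object","properties":{"motion":{"type":"array","items":{"type":"object","properties":{"claw":{"type":"number"},"x":{"type":"number"},"y":{"type":"number"},"z":{"type":"number"},"roll":{"type":"number"}}}}},"required":["motion"]}

```bash
mkdir -p pics; cat > h.py <<'E'
import numpy as np, cv2
from plant import telemetry, read_camera, job, robot
def save(name,img): cv2.imwrite('pics/'+name,cv2.cvtColor(img,cv2.COLOR_RGB2BGR))
def pt(c,uv,z):
    K,R,t=map(np.array,(c['intrinsics'],c['R'],c['t']))
    d=R.T@np.linalg.solve(K,[uv[0],uv[1],1]); o=-R.T@t
    return o+d*(z-o[2])/d[2]
def px(c,X):
    p=np.array(c['intrinsics'])@(np.array(c['R'])@np.array(X)+np.array(c['t'])); return p[:2]/p[2]
E
python3 - <<'E'
from h import *
s=telemetry.observe(); print({k:np.round(v,3) for k,v in s.items()})
for n in('top','scene'):
    c=read_camera(n); save(n+'0.png',c['image']); np.savez(n+'0.npz',**c)
    print(n,np.round(c['intrinsics'],1),np.round(c['R'],3),np.round(c['t'],3))
E
```

```text
{'t': np.float64(0.0), 'joint_pos': array([-82.242,  15.878,  -1.598,  72.65 ,   0.   ,  84.076]), 'joint_velocities': array([-0.085, -0.126,  0.039, -0.015,  0.068, -0.055]), 'joint_efforts': array([ 1.0000e-03, -4.4551e+01,  2.9520e+01,  1.6000e-02, -0.0000e+00,
       -0.0000e+00]), 'position': array([ 0.148, -0.607,  0.255]), 'orientation': array([173.904,  89.873,  97.586]), 'contact_force': array([ 1.009,  0.   , -0.454]), 'torque': array([ 0.048, -0.   , -0.036]), 'gripper_width': np.float64(0.086)}
top [[400.    0.  286. ]
 [  0.  400.  206.5]
 [  0.    0.    1. ]] [[-0.009 -1.    -0.01 ]
 [-0.998  0.009 -0.054]
 [ 0.054  0.01  -0.998]] [-0.004  0.525  1.119]
scene [[400.7   0.  273. ]
 [  0.  400.7 212.4]
 [  0.    0.    1. ]] [[ 0.331  0.943  0.014]
 [ 0.809 -0.277 -0.518]
 [-0.485  0.183 -0.855]] [-0.133 -0.373  1.437]
```

View pics/top0.png

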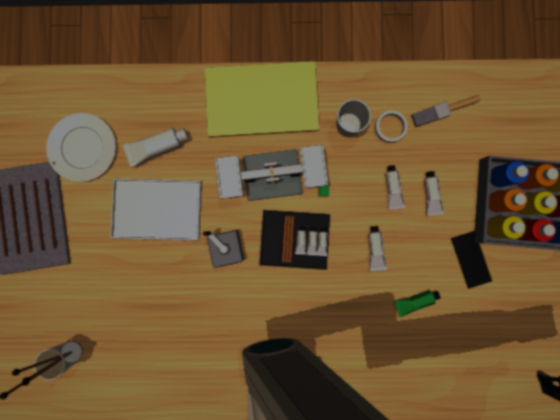

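View pics/scene0.png

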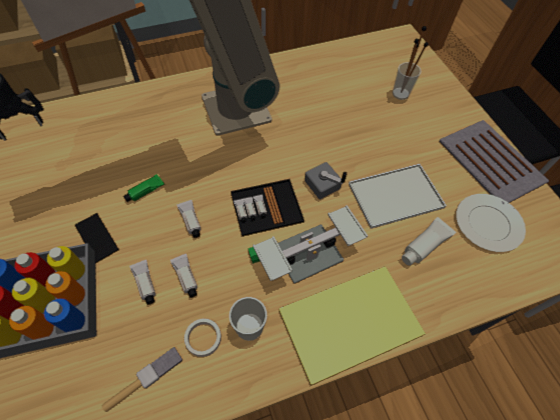

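The top view shows three tubes that fit the description: (395,187), (433,193) and (376,248), each with a white label and a black cap. I rule out the big white-capped tube at (155,147), the green one at (417,303) and the small box tubes at (310,243). The balance is at (272,173), the box at (295,240), the tray at (156,210), the counter at (225,247) and the pot at (353,118). Next I'll measure them.

```bash
python3 - <<'E'
from h import *
c=dict(np.load('top0.npz')); im=c['image']
hsv=cv2.cvtColor(im,cv2.COLOR_RGB2HSV)
m=((hsv[...,1]<70)&(hsv[...,2]>90)).astype(np.uint8)*255
n,l,st,ce=cv2.connectedComponentsWithStats(m)
for i in range(1,n):
    if st[i][4]<60 or st[i][1]>330: continue
    cnt=cv2.findContours((l==i).astype(np.uint8),cv2.RETR_EXTERNAL,cv2.CHAIN_APPROX_NONE)[0][0]
    r=cv2.minAreaRect(cnt); b=cv2.boxPoints(r)
    print(st[i],np.round(r[0]),np.round(r[1]),round(r[2]), 'z.02',np.round(pt(c,r[0],.02),3), [list(np.round(pt(c,p,.02)[:2],3)) for p in b])
big=cv2.resize(im[150:280,190:460],None,fx=2.96,fy=2.96,interpolation=cv2.INTER_CUBIC)
save('crop1.png',big)
E
```

```text
[337 100  34  32 412] [354. 116.] [31. 33.] 90 z.02 [ 0.782 -0.203  0.02 ] [[np.float64(0.827), np.float64(-0.156)], [np.float64(0.826), np.float64(-0.25)], [np.float64(0.737), np.float64(-0.249)], [np.float64(0.738), np.float64(-0.155)]]
[434 102  16  17 177] [442. 110.] [14. 13.] 68 z.02 [ 0.795 -0.455  0.02 ] [[np.float64(0.808), np.float64(-0.431)], [np.float64(0.821), np.float64(-0.465)], [np.float64(0.783), np.float64(-0.478)], [np.float64(0.77), np.float64(-0.445)]]
[376 111  31  31 264] [391. 126.] [30. 30.] 90 z.02 [ 0.751 -0.308  0.02 ] [[np.float64(0.794), np.float64(-0.267)], [np.float64(0.793), np.float64(-0.352)], [np.float64(0.707), np.float64(-0.35)], [np.float64(0.708), np.float64(-0.265)]]
[  46  113   70   68 3719] [ 80. 146.] [67. 69.] 90 z.02 [0.701 0.577 0.02 ] [[np.float64(0.799), np.float64(0.679)], [np.float64(0.797), np.float64(0.48)], [np.float64(0.604), np.float64(0.477)], [np.float64(0.606), np.float64(0.674)]]
[ 123  129   64   38 1070] [156. 145.] [23. 63.] 70 z.02 [0.703 0.361 0.02 ] [[np.float64(0.704), np.float64(0.457)], [np.float64(0.765), np.float
[... 2730 characters left out ...]
21  24 338] [317. 244.] [23. 20.] 90 z.02 [ 0.42  -0.094  0.02 ] [[np.float64(0.452), np.float64(-0.066)], [np.float64(0.452), np.float64(-0.123)], [np.float64(0.387), np.float64(-0.122)], [np.float64(0.388), np.float64(-0.066)]]
[369 232  18  39 479] [376. 251.] [37. 16.] 83 z.02 [ 0.397 -0.258  0.02 ] [[np.float64(0.446), np.float64(-0.23)], [np.float64(0.451), np.float64(-0.275)], [np.float64(0.348), np.float64(-0.286)], [np.float64(0.342), np.float64(-0.241)]]
[208 234  19  19 143] [217. 243.] [23.  7.] 45 z.02 [0.423 0.186 0.02 ] [[np.float64(0.439), np.float64(0.216)], [np.float64(0.453), np.float64(0.202)], [np.float64(0.406), np.float64(0.156)], [np.float64(0.392), np.float64(0.17)]]
```

View pics/crop1.png

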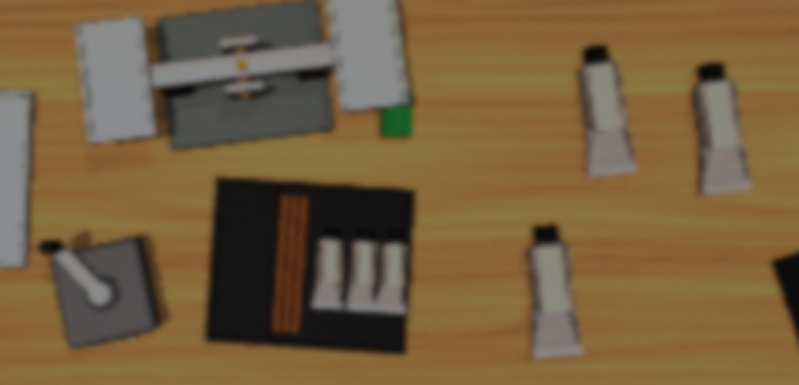

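```bash
cat >> h.py <<'E'
from scipy.spatial.transform import Rotation as Ro
def pose():
    s=telemetry.observe(); return np.array(s['position']),Ro.from_euler('xyz',s['orientation'],degrees=True).as_matrix(),s
def go(x,y,z,yaw):
    "shares to bring tool y (mod 180) to world yaw (deg), then shifts along turned tool axes"
    p,R,s=pose(); cur=np.degrees(np.arctan2(R[1,1],R[0,1]))
    d=(yaw-cur+90)%180-90
    R2=Ro.from_euler('z',d,degrees=True).as_matrix()@R
    sh=R2.T@(np.array([x,y,z])-p)/.03
    print('cur',np.round(p,4),'toolyaw',round(cur,1),'w',round(s['gripper_width'],4),'F',np.round(s['contact_force'],1),'| roll',round(-d/6,2),'x y z',np.round(sh,2),'j6',np.round(s['joint_pos'][5]))
def wcam(name=None):
    p,R,s=pose(); c=read_camera('wrist'); M=np.array(c['mount'])
    Rc=R@M[:3,:3]; o=R@M[:3,3]+p
    c['R']=Rc.T; c['t']=-Rc.T@o
    if name: save(name,c['image']); np.savez('last.npz',**c)
    return c
E
python3 - <<'E'
from h import *
c=dict(np.load('top0.npz'))
f=lambda a,b,z:np.round(pt(c,(190+a/2.96,150+b/2.96),z)[:2],4)
L=[f(*q,.084) for q in((76,25),(143,18),(157,135),(90,142))];print('panL',L,np.mean(L,0))
Rr=[f(*q,.084) for q in((327,0),(396,-4),(411,103),(341,110))];print('panR',Rr,np.mean(Rr,0))
print('pivot',f(241,64,.09))
B=[f(*q,.012) for q in((216,178),(413,190),(405,353),(206,340))];print('box',B,np.mean(B,0))
print('knob',f(52,246,.099),'pivot',f(99,293,.056),'tray', pt(c,(156,210),.014))
S=[f(*q,.048) for q in((52,257),(146,236),(158,327),(70,348))];print('counter',S,np.mean(S,0))
M=np.array(read_camera('wrist')['mount']);print(np.round(M,3))
go(.417,-.255,.25,3)
E
```

```text
panL [array([0.6514, 0.1785]), array([0.6572, 0.1178]), array([0.5509, 0.1054]), array([0.5451, 0.1658])] [0.60115  0.141875]
panR [array([ 0.6718, -0.0488]), array([ 0.6748, -0.1112]), array([ 0.5776, -0.1233]), array([ 0.5719, -0.0604])] [ 0.624025 -0.085925]
pivot [0.6135 0.0291]
box [array([0.5149, 0.0574]), array([ 0.5017, -0.1311]), array([ 0.347 , -0.1213]), array([0.3607, 0.0677])] [ 0.431075 -0.031825]
knob [0.4521 0.1968] pivot [0.4083 0.1624] tray [0.51795754 0.36123442 0.014     ]
counter [array([0.4414, 0.2073]), array([0.4601, 0.1201]), array([0.3762, 0.1092]), array([0.3576, 0.1905])] [0.408825 0.156775]
[[-0.    -0.289  0.957 -0.116]
 [-0.    -0.957 -0.289  0.073]
 [ 1.    -0.    -0.    -0.   ]
 [ 0.     0.     0.     1.   ]]
cur [ 0.1477 -0.6067  0.2554] toolyaw 13.7 w 0.0853 F [-1.  -0.   0.5] | roll 1.78 x y z [  0.2    9.58 -11.24] j6 84.0
```

>>> move_arm:
  motion:
    - {"roll": 0.9, "claw": 1}
    - {"roll": 0.9}
    - {"y": 0.8, "z": -0.94}
    - {"y": 0.8, "z": -0.94}
    - {"y": 0.8, "z": -0.94}
    - {"y": 0.8, "z": -0.94}
    - {"y": 0.8, "z": -0.94}
    - {"y": 0.8, "z": -0.94}

```text
validation failed for argument at $.mo...
```

>>> move_arm:
  motion:
    - {"y": 0.8, "z": -0.94}
    - {"y": 0.8, "z": -0.94}
    - {"y": 0.8, "z": -0.94}
    - {"y": 0.8, "z": -0.94}
    - {"y": 0.8, "z": -0.94}
    - {"y": 0.8, "z": -0.94}
    - {}
    - {}

```text
validation failed for argument at $.mo...
```

```bash
python3 - <<'E'
from h import *
c=wcam('w1.png'); print(np.round(c['intrinsics'],1)); go(.417,-.255,.25,3)
E
```

```text
[[307.8   0.  281.5]
 [  0.  307.8 213.4]
 [  0.    0.    1. ]]
cur [ 0.1478 -0.6068  0.2555] toolyaw 13.7 w 0.0854 F [ 0.5  0.2 -0.6] | roll 1.78 x y z [  0.2    9.58 -11.24] j6 84.0
```

View pics/w1.png

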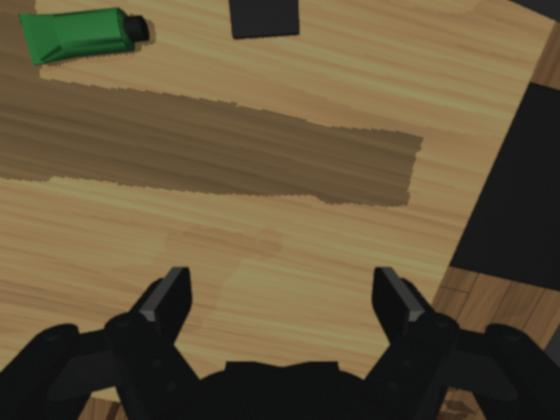

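The call was refused because every row needs all its keys. This picture shows only the starting view: the green decoy at (85,35) and the fingers at the bottom, with the jaws centred near column 281.

>>> move_arm:
  motion:
    - {"claw": 1, "x": 0, "y": 0, "z": 0, "roll": 0.9}
    - {"claw": 1, "x": 0, "y": 0, "z": 0, "roll": 0.9}
    - {"claw": 1, "x": 0, "y": 0.8, "z": -0.94, "roll": 0}
    - {"claw": 1, "x": 0, "y": 0.8, "z": -0.94, "roll": 0}
    - {"claw": 1, "x": 0, "y": 0.8, "z": -0.94, "roll": 0}
    - {"claw": 1, "x": 0, "y": 0.8, "z": -0.94, "roll": 0}
    - {"claw": 1, "x": 0, "y": 0.8, "z": -0.94, "roll": 0}
    - {"claw": 1, "x": 0, "y": 0.8, "z": -0.94, "roll": 0}

```text
t: 1.0
position: [0.2838, -0.4296, 0.2562]
orientation: [151.2, 90.0, 64.1]
contact_force: [-0.1, -0.0, 0.0]
gripper_width: 0.0857
```

>>> move_arm:
  motion:
    - {"claw": 1, "x": 0, "y": 0.8, "z": -0.94, "roll": 0}
    - {"claw": 1, "x": 0, "y": 0.8, "z": -0.94, "roll": 0}
    - {"claw": 1, "x": 0, "y": 0.8, "z": -0.94, "roll": 0}
    - {"claw": 1, "x": 0, "y": 0.8, "z": -0.94, "roll": 0}
    - {"claw": 1, "x": 0, "y": 0, "z": 0, "roll": 0}
    - {"claw": 1, "x": 0, "y": 0, "z": 0, "roll": 0}
    - {"claw": 1, "x": 0, "y": 0, "z": 0, "roll": 0}
    - {"claw": 1, "x": 0, "y": 0, "z": 0, "roll": 0}

```text
t: 1.8
position: [0.3728, -0.3144, 0.2563]
orientation: [-56.7, 90.0, -144.0]
contact_force: [-0.6, 0.7, -0.5]
gripper_width: 0.0855
```

```bash
python3 - <<'E'
from h import *
c=wcam('w1.png'); go(.417,-.255,.25,3)
print(px(c,(.417,-.255,.032)))
E
```

```text
cur [ 0.3728 -0.3144  0.2562] toolyaw 2.8 w 0.0854 F [ 0.  -0.7 -0.9] | roll -0.04 x y z [ 0.21  1.58 -1.9 ] j6 129.0
[228.60487592 145.72010902]
```

View pics/w1.png

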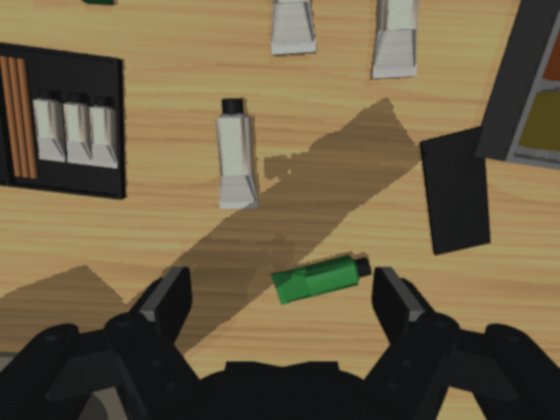

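The wrist view shows tube C with its cap at (232,105), label centre at (235,145) and crimp end at (238,207). The bottoms of A (295,25) and B (396,40) are at the top edge, and the green decoy is at (320,280). I'll write a tube finder that works on the label.

```bash
cat >> h.py <<'E'
def tube(c,guess,sup=0.,capdir=1,rad=.085):
    "origin & yaw of the tube near guess; top face at sup+.032"
    im=c['image']; hsv=cv2.cvtColor(im,cv2.COLOR_RGB2HSV); z=sup+.032
    m=((hsv[...,1]<75)&(hsv[...,2]>75)).astype(np.uint8)
    n,l,st,_=cv2.connectedComponentsWithStats(m)
    u,v=np.round(px(c,(guess[0],guess[1],z))).astype(int)
    w=l[max(0,v-6):v+7,max(0,u-6):u+7]; w=w[w>0]
    if len(w)==0: print('no tube at',u,v); return
    k=np.bincount(w).argmax(); vv,uu=np.nonzero(l==k)
    P=np.array([pt(c,q,z)[:2] for q in zip(uu,vv)]); P=P[np.hypot(*(P-np.array(guess[:2])).T)<.12]
    mu=P.mean(0); d=np.linalg.svd(P-mu,full_matrices=False)[2][0]
    if d[0]*capdir<0:d=-d
    for _ in range(3):
        nrm=np.array([-d[1],d[0]]); a=(P-mu)@d; b=(P-mu)@nrm
        front=np.percentile(a,99.5); xs=np.arange(front-.055,front-.006,.004)
        mid=[(b[abs(a-x)<.003].min()+b[abs(a-x)<.003].max())/2 for x in xs]
        s,i=np.polyfit(xs,mid,1); d=d+s*nrm; d/=np.linalg.norm(d)
    nrm=np.array([-d[1],d[0]]); a=(P-mu)@d;b=(P-mu)@nrm; front=np.percentile(a,99.5)
    sel=abs(a-(front-.03))<.02; xs=b[sel]; o=mu+d*(front-.032)+nrm*(xs.min()+xs.max())/2
    print('tube px',(u,v),'origin',np.round(o,4),'yaw',round(np.degrees(np.arctan2(d[1],d[0])),1),'len',round(np.ptp(a),3),'labelw',round(np.ptp(xs),3))
    return o,np.degrees(np.arctan2(d[1],d[0]))
E
python3 - <<'E'
from h import *
c=dict(np.load('last.npz')); t=dict(np.load('top0.npz'))
o,y=tube(c,(.417,-.255)); 
for g in((.417,-.255),(.588,-.307),(.571,-.426)): tube(t,g)
go(o[0],o[1],.036,y)
E
```

```text
tube px (np.int64(229), np.int64(146)) origin [ 0.4173 -0.2614] yaw 4.1 len 0.104 labelw 0.037
tube px (np.int64(375), np.int64(244)) origin [ 0.4176 -0.2559] yaw 5.1 len 0.104 labelw 0.033
tube px (np.int64(393), np.int64(182)) origin [ 0.5881 -0.3078] yaw 7.4 len 0.107 labelw 0.034
tube px (np.int64(436), np.int64(188)) origin [ 0.5695 -0.4162] yaw 6.8 len 0.105 labelw 0.034
cur [ 0.3728 -0.3144  0.2562] toolyaw 2.8 w 0.0854 F [ 0.  -0.7 -0.9] | roll -0.22 x y z [ 7.34  1.61 -1.66] j6 129.0
```

>>> move_arm:
  motion:
    - {"claw": 1, "x": 0, "y": 0.8, "z": -0.88, "roll": -0.22}
    - {"claw": 1, "x": 0.9, "y": 0.8, "z": -0.88, "roll": 0}
    - {"claw": 1, "x": 1, "y": 0, "z": 0, "roll": 0}
    - {"claw": 1, "x": 1, "y": 0, "z": 0, "roll": 0}
    - {"claw": 1, "x": 1, "y": 0, "z": 0, "roll": 0}
    - {"claw": 1, "x": 1, "y": 0, "z": 0, "roll": 0}
    - {"claw": 1, "x": 1, "y": 0, "z": 0, "roll": 0}
    - {"claw": 1, "x": 0.9, "y": 0, "z": 0, "roll": 0}

```text
t: 2.65
position: [0.4174, -0.2586, 0.051]
orientation: [-118.9, 90.0, 155.2]
contact_force: [0.2, -0.4, 0.2]
gripper_width: 0.0851
```

>>> move_arm:
  motion:
    - {"claw": 1, "x": 0.5, "y": 0, "z": 0, "roll": 0}
    - {"claw": 1, "x": 0, "y": 0, "z": 0, "roll": 0}
    - {"claw": -1, "x": 0, "y": 0, "z": 0, "roll": 0}
    - {"claw": -1, "x": 0, "y": 0, "z": 0, "roll": 0}
    - {"claw": -1, "x": 0, "y": 0, "z": 0, "roll": 0}
    - {"claw": -1, "x": 0, "y": 0, "z": 0, "roll": 0}
    - {"claw": -1, "x": 0, "y": 0, "z": 0, "roll": 0}
    - {"claw": -1, "x": 0, "y": 0, "z": 0, "roll": 0}

```text
t: 3.45
position: [0.4193, -0.259, 0.0388]
orientation: [41.4, 89.8, -44.4]
contact_force: [0.2, -0.6, 6.8]
gripper_width: 0.0368
```

```bash
python3 - <<'E'
from h import *
go(.624,-.086,.16,5.7)
E
```

```text
cur [ 0.4193 -0.259   0.0388] toolyaw 4.2 w 0.0368 F [ 0.2 -0.6  6.8] | roll -0.25 x y z [-4.04  7.37 -5.05] j6 137.0
```

>>> move_arm:
  motion:
    - {"claw": -1, "x": -0.6, "y": 0, "z": 0, "roll": -0.25}
    - {"claw": -1, "x": -1, "y": 0, "z": 0, "roll": 0}
    - {"claw": -1, "x": -1, "y": 0, "z": 0, "roll": 0}
    - {"claw": -1, "x": -1, "y": 0, "z": 0, "roll": 0}
    - {"claw": -1, "x": -1, "y": 0.4, "z": -0.6, "roll": 0}
    - {"claw": -1, "x": -1, "y": 0.6, "z": -0.8, "roll": 0}
    - {"claw": -1, "x": -0.5, "y": 0.8, "z": -0.9, "roll": 0}
    - {"claw": -1, "x": 0, "y": 0.8, "z": -0.9, "roll": 0}

```text
t: 4.25
position: [0.4881, -0.1543, 0.2235]
orientation: [60.7, 89.7, -23.7]
contact_force: [0.8, -1.5, -1.4]
gripper_width: 0.0363
```

>>> move_arm:
  motion:
    - {"claw": -1, "x": 0, "y": 0.5, "z": -0.8, "roll": 0}
    - {"claw": -1, "x": 0, "y": 0.5, "z": -0.8, "roll": 0}
    - {"claw": -1, "x": 0, "y": 0.2, "z": -0.3, "roll": 0}
    - {"claw": -1, "x": 0, "y": 0, "z": 0, "roll": 0}
    - {"claw": -1, "x": 0, "y": 0, "z": 0, "roll": 0}
    - {"claw": -1, "x": 0, "y": 0, "z": 0, "roll": 0}
    - {"claw": -1, "x": 0, "y": 0, "z": 0, "roll": 0}
    - {"claw": -1, "x": 0, "y": 0, "z": 0, "roll": 0}

```text
t: 5.05
position: [0.5159, -0.0951, 0.2203]
orientation: [-73.8, 90.0, -158.1]
contact_force: [1.3, -0.2, -1.5]
gripper_width: 0.0367
```

```bash
python3 - <<'E'
from h import *
c=wcam('w2.png'); go(.624,-.086,.16,5.7)
print(px(c,(.624,-.086,.078)),px(c,(.601,.142,.078)))
E
```

```text
cur [ 0.516  -0.095   0.2203] toolyaw 5.6 w 0.0371 F [ 0.9 -0.1 -1.4] | roll -0.01 x y z [2.01 3.61 0.06] j6 157.0
[283.43168588  72.74209759] [-13.71066151  73.61812863]
```

View pics/w2.png

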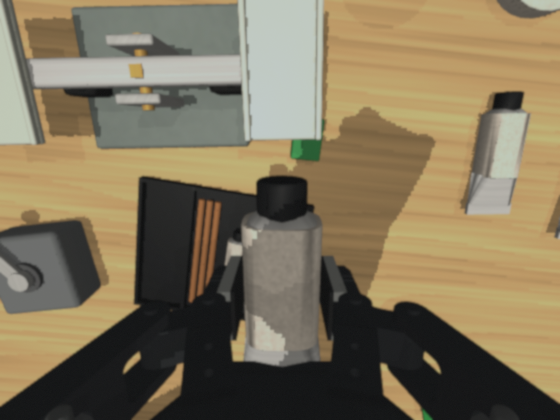

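The held tube's cap is at (282,195). The right pan spans columns 242–322 with its near edge at v≈138, the pivot is at (137,70), and the box's empty place lies between (147,185) and (190,300).

```bash
python3 - <<'E'
from h import *
c=dict(np.load('last.npz')); f=lambda u,v,z:np.round(pt(c,(u,v),z)[:2],4)
e=[f(246,139,.080),f(322,138,.080)];print('near edge',e, 'centre', (e[0]+e[1])/2+.055*np.array([np.cos(np.radians(5.7)),np.sin(np.radians(5.7))]))
print('mid at v72',f(241,72,.084),f(323,72,.084))
print('pivot',f(137,70,.09),'Lpan right ridge',f(22,50,.084))
print('box: outer TL',f(140,178,.012),'inner TL',f(148,186,.012),'inner TR',f(193,190,.012),'inner BL',f(141,300,.012),'inner BR',f(184,302,.012))
go(.624,-.086,.16,5.7)
E
```

```text
near edge [array([ 0.5717, -0.0607]), array([ 0.5785, -0.1219])] centre [ 0.62982806 -0.08583741]
mid at v72 [ 0.6206 -0.0542] [ 0.6266 -0.1156]
pivot [0.6137 0.0209] Lpan right ridge [0.6197 0.1076]
box: outer TL [0.5157 0.0562] inner TL [0.5078 0.0479] inner TR [ 5.082e-01 -2.000e-04] inner BL [0.3664 0.0601] inner BR [0.3687 0.0086]
cur [ 0.516  -0.095   0.2203] toolyaw 5.6 w 0.0371 F [ 0.9 -0.1 -1.4] | roll -0.01 x y z [2.01 3.61 0.06] j6 157.0
```

>>> move_arm:
  motion:
    - {"claw": -1, "x": 0, "y": 0.9, "z": 0.03, "roll": 0}
    - {"claw": -1, "x": 0, "y": 1, "z": 0, "roll": 0}
    - {"claw": -1, "x": 0, "y": 1, "z": 0, "roll": 0}
    - {"claw": -1, "x": 0, "y": 0.77, "z": 0, "roll": 0}
    - {"claw": -1, "x": 1, "y": 0, "z": 0, "roll": 0}
    - {"claw": -1, "x": 1, "y": 0, "z": 0, "roll": 0}
    - {"claw": -1, "x": 0.9, "y": 0, "z": 0, "roll": 0}
    - {"claw": -1, "x": 0.3, "y": 0, "z": 0, "roll": 0}

```text
t: 5.9
position: [0.6233, -0.084, 0.1207]
orientation: [-109.1, 89.6, 166.6]
contact_force: [-0.8, 1.1, -1.1]
gripper_width: 0.0364
```

>>> move_arm:
  motion:
    - {"claw": -1, "x": 0.13, "y": 0, "z": 0, "roll": 0}
    - {"claw": -1, "x": 0, "y": 0, "z": 0, "roll": 0}
    - {"claw": -1, "x": 0, "y": 0, "z": 0, "roll": 0}
    - {"claw": -1, "x": 0, "y": 0, "z": 0, "roll": 0}
    - {"claw": -1, "x": 0, "y": 0, "z": 0, "roll": 0}
    - {"claw": -1, "x": 0, "y": 0, "z": 0, "roll": 0}
    - {"claw": -1, "x": 0, "y": 0, "z": 0, "roll": 0}
    - {"claw": -1, "x": 0, "y": 0, "z": 0, "roll": 0}

```text
t: 6.7
position: [0.6259, -0.0843, 0.1205]
orientation: [56.2, 90.0, -28.1]
contact_force: [-1.3, 0.9, -2.1]
gripper_width: 0.0364
```

```bash
python3 - <<'E'
from h import *
go(.626,-.0855,.119,5.7); c=read_camera('scene'); im=c['image'][200:320,200:400]; save('s1.png',cv2.resize(im,None,fx=4,fy=4,interpolation=cv2.INTER_CUBIC))
E
```

```text
cur [ 0.6259 -0.0843  0.1205] toolyaw 5.7 w 0.0364 F [-1.3  0.9 -2.1] | roll 0.0 x y z [ 0.05 -0.    0.04] j6 161.0
```

View pics/s1.png

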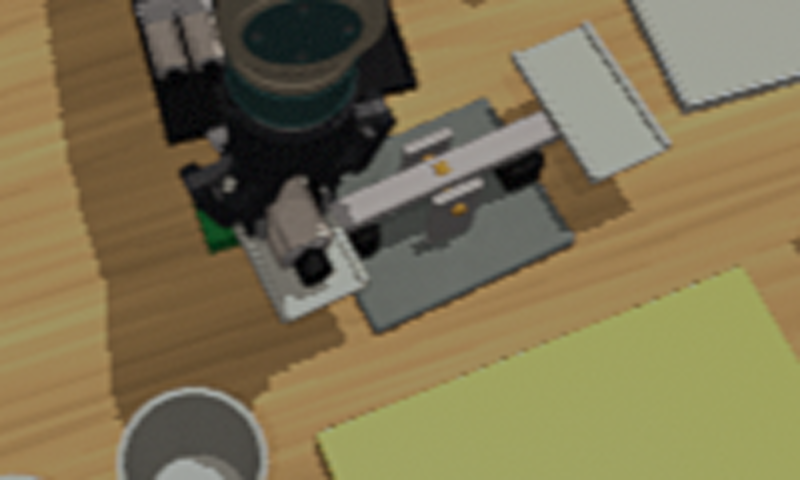

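The tube sits between the ridges of the right pan, with the cap end toward the far side. I'll release it.

>>> move_arm:
  motion:
    - {"claw": 0.4, "x": 0, "y": 0, "z": 0, "roll": 0}
    - {"claw": 0.4, "x": 0, "y": 0, "z": 0, "roll": 0}
    - {"claw": 0.4, "x": 0, "y": 0, "z": 0, "roll": 0}
    - {"claw": 0.4, "x": -0.3, "y": 0, "z": 0, "roll": 0}
    - {"claw": 0.4, "x": -0.8, "y": 0, "z": 0, "roll": 0}
    - {"claw": 0.4, "x": -1, "y": 0, "z": 0, "roll": 0}
    - {"claw": 0.4, "x": -1, "y": 0, "z": 0, "roll": 0}
    - {"claw": 1, "x": -1, "y": -0.3, "z": 0, "roll": 0}

```text
t: 7.55
position: [0.6177, -0.0852, 0.2454]
orientation: [73.1, 89.9, -11.2]
contact_force: [0.7, -0.4, -0.4]
gripper_width: 0.0725
```

>>> move_arm:
  motion:
    - {"claw": 1, "x": -0.3, "y": -1, "z": 1, "roll": 0}
    - {"claw": 1, "x": 0, "y": -0.8, "z": 1, "roll": 0}
    - {"claw": 1, "x": 0, "y": -0.6, "z": 1, "roll": 0}
    - {"claw": 1, "x": 0, "y": 0, "z": 1, "roll": 0}
    - {"claw": 1, "x": 0, "y": 0, "z": 1, "roll": 0}
    - {"claw": 1, "x": 0, "y": 0, "z": 1, "roll": 0}
    - {"claw": 1, "x": 0, "y": 0, "z": 0.2, "roll": 0}
    - {"claw": 1, "x": 0, "y": 0, "z": 0, "roll": 0}

```text
t: 8.35
position: [0.5638, -0.2783, 0.2529]
orientation: [91.5, 90.0, 7.1]
contact_force: [-0.2, 0.6, -0.2]
gripper_width: 0.0855
```

```bash
python3 - <<'E'
from h import *
t=read_camera('top'); tube(t,(.626,-.0855),.064); 
c=wcam('w3.png')
for g in((.588,-.31),(.571,-.42)): tube(c,g);tube(t,g)
go(.588,-.31,.037,7)
tube(c,(.62,-.087),.066)
E
```

```text
tube px (np.int64(315), np.int64(166)) origin [0.6267 0.0057] yaw 60.3 len 0.177 labelw 0.114
tube px (np.int64(314), np.int64(170)) origin [ 0.5888 -0.3101] yaw 6.5 len 0.104 labelw 0.037
tube px (np.int64(394), np.int64(182)) origin [ 0.539  -0.3129] yaw 8.7 len 0.058 labelw 0.042
tube px (np.int64(409), np.int64(195)) origin [ 0.5704 -0.4151] yaw 1.9 len 0.105 labelw 0.041
no tube at 434 188
cur [ 0.5636 -0.2766  0.2526] toolyaw 5.7 w 0.086 F [-0.5  0.  -0.6] | roll -0.21 x y z [7.19 0.67 1.21] j6 142.0
tube px (np.int64(63), np.int64(119)) origin [ 0.6516 -0.0905] yaw -13.6 len 0.135 labelw 0.101
```

View pics/w3.png

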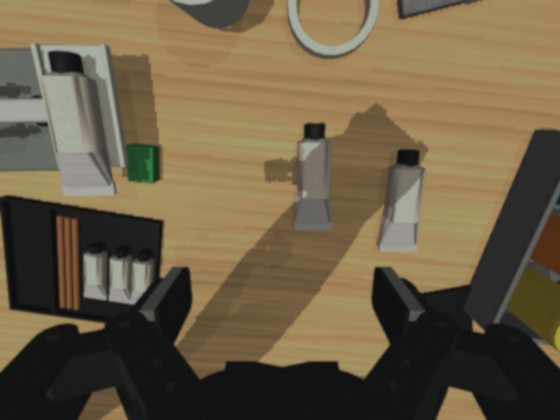

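Tube C is on the right pan with its cap at (67,62). Tube A is at (314,170) and B at (405,195). I'll grasp A.

>>> move_arm:
  motion:
    - {"claw": 1, "x": 0.2, "y": 0.35, "z": 0.6, "roll": -0.14}
    - {"claw": 1, "x": 0.9, "y": 0.35, "z": 0.6, "roll": 0}
    - {"claw": 1, "x": 1, "y": 0, "z": 0, "roll": 0}
    - {"claw": 1, "x": 1, "y": 0, "z": 0, "roll": 0}
    - {"claw": 1, "x": 1, "y": 0, "z": 0, "roll": 0}
    - {"claw": 1, "x": 1, "y": 0, "z": 0, "roll": 0}
    - {"claw": 1, "x": 1, "y": 0, "z": 0, "roll": 0}
    - {"claw": 1, "x": 0.7, "y": 0, "z": 0, "roll": 0}

```text
t: 9.25
position: [0.5875, -0.3085, 0.0464]
orientation: [-135.9, 89.8, 140.7]
contact_force: [1.2, 0.9, 0.4]
gripper_width: 0.0852
```

>>> move_arm:
  motion:
    - {"claw": 1, "x": 0.35, "y": 0, "z": 0, "roll": 0}
    - {"claw": 1, "x": 0, "y": 0, "z": 0, "roll": 0}
    - {"claw": -1, "x": 0, "y": 0, "z": 0, "roll": 0}
    - {"claw": -1, "x": 0, "y": 0, "z": 0, "roll": 0}
    - {"claw": -1, "x": 0, "y": 0, "z": 0, "roll": 0}
    - {"claw": -1, "x": 0, "y": 0, "z": 0, "roll": 0}
    - {"claw": -1, "x": 0, "y": 0, "z": 0, "roll": 0}
    - {"claw": -1, "x": 0, "y": 0, "z": 0, "roll": 0}

```text
t: 10.05
position: [0.5898, -0.3119, 0.0398]
orientation: [52.4, 89.8, -31.1]
contact_force: [-0.3, 0.9, 5.2]
gripper_width: 0.0367
```

```bash
python3 - <<'E'
from h import *
go(.602,.1425,.22,5.7)
E
```

```text
cur [ 0.5898 -0.3119  0.0398] toolyaw 6.5 w 0.0367 F [-0.3  0.9  5.2] | roll 0.14 x y z [ -6.03   1.93 -15.02] j6 140.0
```

>>> move_arm:
  motion:
    - {"claw": -1, "x": -0.6, "y": 0, "z": 0, "roll": 0.14}
    - {"claw": -1, "x": -1, "y": 0, "z": 0, "roll": 0}
    - {"claw": -1, "x": -1, "y": 0, "z": 0, "roll": 0}
    - {"claw": -1, "x": -1, "y": 0, "z": 0, "roll": 0}
    - {"claw": -1, "x": -1, "y": 0, "z": -0.4, "roll": 0}
    - {"claw": -1, "x": -1, "y": 0.13, "z": -0.8, "roll": 0}
    - {"claw": -1, "x": -0.4, "y": 0.2, "z": -1, "roll": 0}
    - {"claw": -1, "x": 0, "y": 0.2, "z": -1, "roll": 0}

```text
t: 10.85
position: [0.5961, -0.2139, 0.221]
orientation: [60.6, 89.7, -23.7]
contact_force: [0.2, 1.1, -1.0]
gripper_width: 0.0364
```

>>> move_arm:
  motion:
    - {"claw": -1, "x": 0, "y": 0.2, "z": -1, "roll": 0}
    - {"claw": -1, "x": 0, "y": 0.2, "z": -1, "roll": 0}
    - {"claw": -1, "x": 0, "y": 0.2, "z": -1, "roll": 0}
    - {"claw": -1, "x": 0, "y": 0.2, "z": -1, "roll": 0}
    - {"claw": -1, "x": 0, "y": 0.2, "z": -1, "roll": 0}
    - {"claw": -1, "x": 0, "y": 0.2, "z": -1, "roll": 0}
    - {"claw": -1, "x": 0, "y": 0.2, "z": -1, "roll": 0}
    - {"claw": -1, "x": 0, "y": 0.2, "z": -1, "roll": 0}

```text
t: 11.65
position: [0.6181, 0.0309, 0.2175]
orientation: [-98.1, 89.9, 177.6]
contact_force: [-0.3, -0.4, -0.6]
gripper_width: 0.0366
```

>>> move_arm:
  motion:
    - {"claw": -1, "x": 0, "y": 0, "z": -1, "roll": 0}
    - {"claw": -1, "x": 0, "y": 0, "z": -1, "roll": 0}
    - {"claw": -1, "x": 0, "y": 0, "z": -1, "roll": 0}
    - {"claw": -1, "x": 0, "y": 0, "z": -0.8, "roll": 0}
    - {"claw": -1, "x": 0.5, "y": 0, "z": 0, "roll": 0}
    - {"claw": -1, "x": 0.5, "y": 0, "z": 0, "roll": 0}
    - {"claw": -1, "x": 0, "y": 0, "z": 0, "roll": 0}
    - {"claw": -1, "x": 0, "y": 0, "z": 0, "roll": 0}

```text
t: 12.45
position: [0.6074, 0.134, 0.1864]
orientation: [-152.3, 89.6, 124.1]
contact_force: [-0.5, 0.6, -0.9]
gripper_width: 0.0367
```

```bash
python3 - <<'E'
from h import *
c=wcam('w4.png'); go(.602,.142,.135,5.7)
E
```

```text
cur [0.6081 0.1342 0.1873] toolyaw 6.4 w 0.0363 F [-0.3  0.5 -1.1] | roll 0.12 x y z [ 1.74 -0.17 -0.27] j6 180.0
```

View pics/w4.png

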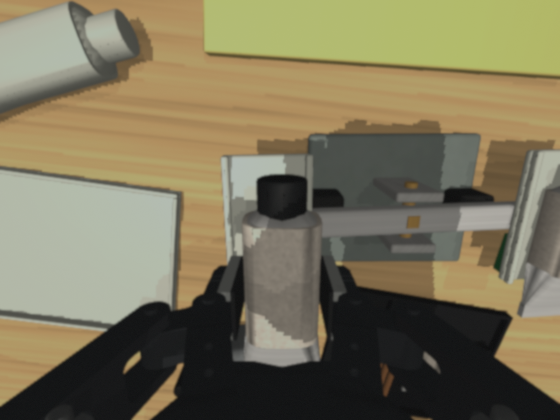

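The pan's far edge runs (225,157)–(312,155), so the tube at column 282 must go about 8 mm left, which agrees with the computed move. Joint 6 is at its limit, so I'll take the small yaw error here and turn the wrist half a turn later.

>>> move_arm:
  motion:
    - {"claw": -1, "x": 0, "y": -0.17, "z": -0.27, "roll": -0.2}
    - {"claw": -1, "x": 0.5, "y": 0, "z": 0, "roll": 0}
    - {"claw": -1, "x": 0.5, "y": 0, "z": 0, "roll": 0}
    - {"claw": -1, "x": 0.5, "y": 0, "z": 0, "roll": 0}
    - {"claw": -1, "x": 0.24, "y": 0, "z": 0, "roll": 0}
    - {"claw": -1, "x": 0, "y": 0, "z": 0, "roll": 0}
    - {"claw": -1, "x": 0, "y": 0, "z": 0, "roll": 0}
    - {"claw": -1, "x": 0, "y": 0, "z": 0, "roll": 0}

```text
t: 13.3
position: [0.6029, 0.1432, 0.1364]
orientation: [166.4, 89.6, 84.1]
contact_force: [-0.0, -0.4, 0.5]
gripper_width: 0.0368
```

```bash
python3 - <<'E'
from h import *
go(.602,.142,.135,5.7)
E
```

```text
cur [0.6029 0.1432 0.1364] toolyaw 7.7 w 0.0368 F [-0.  -0.4  0.5] | roll 0.33 x y z [ 0.05 -0.03  0.04] j6 180.0
```

>>> move_arm:
  motion:
    - {"claw": 0.4, "x": 0, "y": 0, "z": 0, "roll": 0}
    - {"claw": 0.4, "x": 0, "y": 0, "z": 0, "roll": 0}
    - {"claw": 0.4, "x": 0, "y": 0, "z": 0, "roll": 0}
    - {"claw": 0.4, "x": -0.3, "y": 0, "z": 0, "roll": 0}
    - {"claw": 0.4, "x": -0.8, "y": 0, "z": 0, "roll": 0}
    - {"claw": 0.4, "x": -1, "y": 0, "z": 0, "roll": 0}
    - {"claw": 0.4, "x": -1, "y": 0, "z": 0, "roll": -0.3}
    - {"claw": 0.4, "x": -1, "y": 0, "z": 0, "roll": -1}

```text
t: 14.1
position: [0.6023, 0.1424, 0.2608]
orientation: [164.4, 89.6, 90.1]
contact_force: [0.0, 0.3, 0.2]
gripper_width: 0.0598
```

>>> move_arm:
  motion:
    - {"claw": 1, "x": 0, "y": -1, "z": 0, "roll": -1}
    - {"claw": 1, "x": 0, "y": -1, "z": 0, "roll": -1}
    - {"claw": 1, "x": 0, "y": -1, "z": 0, "roll": -1}
    - {"claw": 1, "x": 0, "y": -1, "z": 0, "roll": -1}
    - {"claw": 1, "x": 0, "y": -1, "z": 0, "roll": -1}
    - {"claw": 1, "x": 0, "y": 0, "z": 0, "roll": -1}
    - {"claw": 1, "x": 0, "y": 0, "z": 0, "roll": -1}
    - {"claw": 1, "x": 0, "y": 0, "z": 0, "roll": -1}

```text
t: 14.9
position: [0.4706, 0.0737, 0.2595]
orientation: [108.8, 89.7, 82.5]
contact_force: [0.6, 0.4, -0.8]
gripper_width: 0.085
```

```bash
python3 - <<'E'
from h import *
c=read_camera('scene'); t=read_camera('top'); go(.602,.142,.25,5.7); np.savez('top1.npz',**t)
a=cv2.resize(c['image'][180:320,220:400],(800,622),interpolation=cv2.INTER_CUBIC)
b=cv2.resize(t['image'][130:220,200:460],(800,277),interpolation=cv2.INTER_CUBIC)
save('s2.png',cv2.resize(np.vstack([a,b]),None,fx=.66,fy=.66))
E
```

```text
cur [0.4708 0.0738 0.2594] toolyaw 63.5 w 0.0849 F [ 0.2 -0.3  0. ] | roll 9.63 x y z [ 0.34  4.58 -1.83] j6 117.0
```

View pics/s2.png

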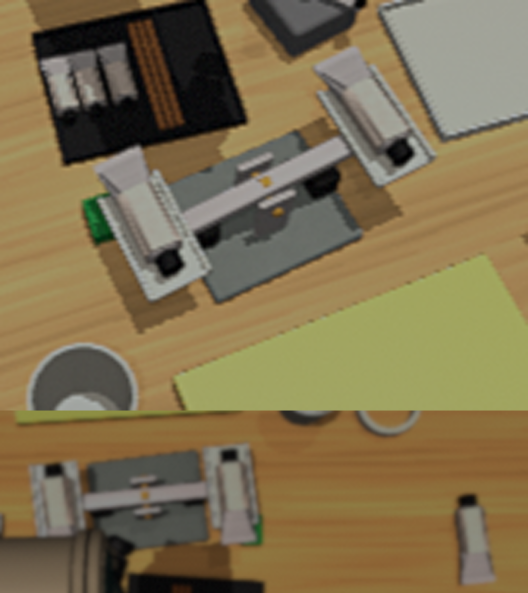

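```bash
cat >> h.py <<'E'
def pancorn(c,b,f=.003):
    y0=np.radians(5.7);ex=np.array([np.cos(y0),np.sin(y0),0]);ey=np.array([-np.sin(y0),np.cos(y0),0]);P=np.array([.6145,.0285,.078])
    ey2=ey*np.cos(b)+np.array([0,0,np.sin(b)]); ez=np.cross(ex,ey2)
    return [list(np.round(px(c,P+ex*.055+ey2*s+ez*f),1)) for s in(.146,.084,-.084,-.146)]
E
python3 - <<'E'
from h import *
c=dict(np.load('scene0.npz'))
for b in(-.12,0,.12): print(b,pancorn(c,b))
E
```

```text
-0.12 [[np.float64(365.3), np.float64(239.6)], [np.float64(346.4), np.float64(246.9)], [np.float64(291.2), np.float64(267.9)], [np.float64(269.3), np.float64(276.3)]]
0 [[np.float64(366.9), np.float64(236.6)], [np.float64(347.1), np.float64(245.2)], [np.float64(290.7), np.float64(269.6)], [np.float64(268.8), np.float64(279.1)]]
0.12 [[np.float64(367.9), np.float64(233.7)], [np.float64(347.4), np.float64(243.6)], [np.float64(290.6), np.float64(271.1)], [np.float64(269.0), np.float64(281.6)]]
```

The pan corners match +0.12 rad: left pan up, right pan down. So C (right) is heavier than A, and A goes to the tray. I'll turn the wrist the rest of the half turn.

>>> move_arm:
  motion:
    - {"claw": 1, "x": 0, "y": 0, "z": 0, "roll": -1}
    - {"claw": 1, "x": 0, "y": 0, "z": 0, "roll": -1}
    - {"claw": 1, "x": 0, "y": 0, "z": 0, "roll": -1}
    - {"claw": 1, "x": 0, "y": 0, "z": 0, "roll": -1}
    - {"claw": 1, "x": 0, "y": 0, "z": 0, "roll": -1}
    - {"claw": 1, "x": 0, "y": 0, "z": 0, "roll": -1}
    - {"claw": 1, "x": 0, "y": 0, "z": 0, "roll": -1}
    - {"claw": 1, "x": 0, "y": 0, "z": 0, "roll": -1}

```text
t: 15.8
position: [0.4708, 0.0739, 0.259]
orientation: [70.0, 89.7, 91.6]
contact_force: [0.3, -0.3, -0.2]
gripper_width: 0.0852
```

>>> move_arm:
  motion:
    - {"claw": 1, "x": 0, "y": 0, "z": 0, "roll": -1}
    - {"claw": 1, "x": 0, "y": 0, "z": 0, "roll": -1}
    - {"claw": 1, "x": 0, "y": 0, "z": 0, "roll": -1}
    - {"claw": 1, "x": 0, "y": 0, "z": 0, "roll": -1}
    - {"claw": 1, "x": 0, "y": 0, "z": 0, "roll": -1}
    - {"claw": 1, "x": 0, "y": 0, "z": 0, "roll": -1}
    - {"claw": 1, "x": 0, "y": 0, "z": 0, "roll": -1}
    - {"claw": 1, "x": 0, "y": 0, "z": 0, "roll": -1}

```text
t: 16.6
position: [0.4708, 0.0739, 0.259]
orientation: [21.4, 89.7, 91.0]
contact_force: [0.0, 0.4, 0.2]
gripper_width: 0.0853
```

>>> move_arm:
  motion:
    - {"claw": 1, "x": 0, "y": 0, "z": 0, "roll": -1}
    - {"claw": 1, "x": 0, "y": 0, "z": 0, "roll": -1}
    - {"claw": 1, "x": 0, "y": 0, "z": 0, "roll": -1}
    - {"claw": 1, "x": 0, "y": 0, "z": 0, "roll": -1}
    - {"claw": 1, "x": 0, "y": 0, "z": 0, "roll": -0.37}
    - {"claw": 1, "x": 0, "y": 0, "z": 0, "roll": 0}
    - {"claw": 1, "x": 0, "y": 0, "z": 0, "roll": 0}
    - {"claw": 1, "x": 0, "y": 0, "z": 0, "roll": 0}

```text
t: 17.4
position: [0.4707, 0.0739, 0.2586]
orientation: [-1.3, 89.7, 94.4]
contact_force: [-0.9, -0.7, -0.2]
gripper_width: 0.0853
```

```bash
python3 - <<'E'
from h import *
go(.602,.1415,.131,6.7)
E
```

```text
cur [0.4707 0.0739 0.2586] toolyaw -174.4 w 0.0853 F [-0.9 -0.7 -0.2] | roll -0.18 x y z [ 4.27 -4.61  1.7 ] j6 -5.0
```

>>> move_arm:
  motion:
    - {"claw": 1, "x": 0, "y": -0.92, "z": 0.34, "roll": -0.18}
    - {"claw": 1, "x": 0, "y": -0.92, "z": 0.34, "roll": 0}
    - {"claw": 1, "x": 0, "y": -0.92, "z": 0.34, "roll": 0}
    - {"claw": 1, "x": 0, "y": -0.92, "z": 0.34, "roll": 0}
    - {"claw": 1, "x": 0, "y": -0.93, "z": 0.34, "roll": 0}
    - {"claw": 1, "x": 0, "y": 0, "z": 0, "roll": 0}
    - {"claw": 1, "x": 1, "y": 0, "z": 0, "roll": 0}
    - {"claw": 1, "x": 1, "y": 0, "z": 0, "roll": 0}

```text
t: 18.2
position: [0.6029, 0.1408, 0.1993]
orientation: [-23.5, 89.6, 73.3]
contact_force: [0.5, 0.2, -0.3]
gripper_width: 0.0857
```

```bash
python3 - <<'E'
from h import *
go(.602,.1415,.131,6.7); c=wcam('w5.png'); tube(c,(.602,.1415),.094)
E
```

```text
cur [0.6029 0.1408 0.1993] toolyaw -173.2 w 0.0857 F [ 0.5  0.2 -0.3] | roll 0.01 x y z [2.28 0.03 0.01] j6 0.0
tube px (np.int64(282), np.int64(236)) origin [0.6    0.0554] yaw -71.6 len 0.155 labelw 0.04
```

>>> move_arm:
  motion:
    - {"claw": 1, "x": 1, "y": 0, "z": 0, "roll": 0}
    - {"claw": 1, "x": 0.8, "y": 0, "z": 0, "roll": 0}
    - {"claw": 1, "x": 0.48, "y": 0, "z": 0, "roll": 0}
    - {"claw": -1, "x": 0, "y": 0, "z": 0, "roll": 0}
    - {"claw": -1, "x": 0, "y": 0, "z": 0, "roll": 0}
    - {"claw": -1, "x": 0, "y": 0, "z": 0, "roll": 0}
    - {"claw": -1, "x": 0, "y": 0, "z": 0, "roll": 0}
    - {"claw": -1, "x": 0, "y": 0, "z": 0, "roll": 0}

```text
t: 19.05
position: [0.6034, 0.1413, 0.1318]
orientation: [-27.4, 89.6, 69.4]
contact_force: [0.9, 0.5, 1.7]
gripper_width: 0.0371
```

>>> move_arm:
  motion:
    - {"claw": -1, "x": -0.5, "y": 0, "z": 0, "roll": 0}
    - {"claw": -1, "x": -1, "y": 0, "z": 0, "roll": 0}
    - {"claw": -1, "x": -1, "y": 0, "z": 0, "roll": 0}
    - {"claw": -1, "x": -0.5, "y": 0, "z": 0, "roll": 0}
    - {"claw": -1, "x": 0, "y": 0, "z": 0, "roll": 0}
    - {"claw": -1, "x": 0, "y": 0, "z": 0, "roll": 0}
    - {"claw": -1, "x": 0, "y": 0, "z": 0, "roll": 0}
    - {"claw": -1, "x": 0, "y": 0, "z": 0, "roll": 0}

```text
t: 19.85
position: [0.601, 0.1405, 0.2184]
orientation: [30.3, 89.6, 127.1]
contact_force: [1.0, -0.2, -0.9]
gripper_width: 0.0372
```

```bash
python3 - <<'E'
from h import *
go(.528,.42,.2,-1.5);  c=read_camera('scene'); a=cv2.resize(c['image'][180:320,220:400],(800,622),interpolation=cv2.INTER_CUBIC);save('s3.png',a[:600])
E
```

```text
cur [0.601  0.1405 0.2184] toolyaw -173.2 w 0.0372 F [ 1.  -0.2 -0.9] | roll 1.38 x y z [0.68 2.67 9.25] j6 0.0
```

View pics/s3.png

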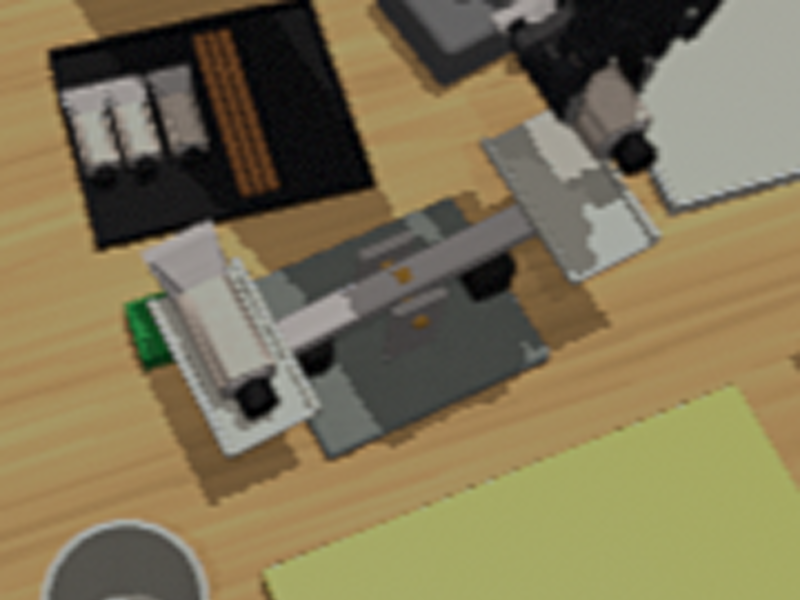

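A is held and the left pan is clear. On to the tray.

>>> move_arm:
  motion:
    - {"claw": -1, "x": 0, "y": 0, "z": 0, "roll": 0.7}
    - {"claw": -1, "x": 0, "y": 0, "z": 0, "roll": 0.68}
    - {"claw": -1, "x": 0, "y": 0.27, "z": 0.93, "roll": 0}
    - {"claw": -1, "x": 0, "y": 0.27, "z": 0.93, "roll": 0}
    - {"claw": -1, "x": 0, "y": 0.27, "z": 0.93, "roll": 0}
    - {"claw": -1, "x": 0, "y": 0.27, "z": 0.93, "roll": 0}
    - {"claw": -1, "x": 0, "y": 0.27, "z": 0.93, "roll": 0}
    - {"claw": -1, "x": 0, "y": 0.27, "z": 0.93, "roll": 0}

```text
t: 20.7
position: [0.5571, 0.3101, 0.2204]
orientation: [24.0, 89.7, 112.6]
contact_force: [-0.5, -0.4, -1.4]
gripper_width: 0.0368
```

>>> move_arm:
  motion:
    - {"claw": -1, "x": 0, "y": 0.27, "z": 0.93, "roll": 0}
    - {"claw": -1, "x": 0, "y": 0.27, "z": 0.93, "roll": 0}
    - {"claw": -1, "x": 0, "y": 0.27, "z": 0.93, "roll": 0}
    - {"claw": -1, "x": 0.3, "y": 0.24, "z": 0.88, "roll": 0}
    - {"claw": -1, "x": 1, "y": 0, "z": 0, "roll": 0}
    - {"claw": -1, "x": 1, "y": 0, "z": 0, "roll": 0}
    - {"claw": -1, "x": 1, "y": 0, "z": 0, "roll": 0}
    - {"claw": -1, "x": 1, "y": 0, "z": 0, "roll": 0}

```text
t: 21.5
position: [0.5286, 0.4207, 0.091]
orientation: [21.1, 89.7, 109.7]
contact_force: [0.2, -0.1, -1.0]
gripper_width: 0.0372
```

```bash
python3 - <<'E'
from h import *
go(.528,.42,.045,-1.5)
E
```

```text
cur [0.5286 0.4207 0.091 ] toolyaw 178.5 w 0.0372 F [ 0.2 -0.1 -1. ] | roll 0.01 x y z [ 1.53  0.02 -0.03] j6 34.0
```

Lower and release, rise, then head back toward tube B.

>>> move_arm:
  motion:
    - {"claw": -1, "x": 0.8, "y": 0, "z": 0, "roll": 0}
    - {"claw": -1, "x": 0.5, "y": 0, "z": 0, "roll": 0}
    - {"claw": -1, "x": 0.2, "y": 0, "z": 0, "roll": 0}
    - {"claw": -1, "x": 0, "y": 0, "z": 0, "roll": 0}
    - {"claw": 0.4, "x": 0, "y": 0, "z": 0, "roll": 0}
    - {"claw": 0.4, "x": 0, "y": 0, "z": 0, "roll": 0}
    - {"claw": 0.4, "x": 0, "y": 0, "z": 0, "roll": 0}
    - {"claw": 0.4, "x": 0, "y": 0, "z": 0, "roll": 0}

```text
t: 22.3
position: [0.5296, 0.4213, 0.0486]
orientation: [0.9, 89.6, 89.4]
contact_force: [0.2, 0.1, 0.7]
gripper_width: 0.06
```

>>> move_arm:
  motion:
    - {"claw": 0.4, "x": -0.5, "y": 0, "z": 0, "roll": 0}
    - {"claw": 0.4, "x": -1, "y": 0, "z": 0, "roll": 0}
    - {"claw": 0.4, "x": -1, "y": 0, "z": 0, "roll": 0}
    - {"claw": 0.4, "x": -1, "y": 0, "z": 0, "roll": 0}
    - {"claw": 1, "x": -1, "y": 0, "z": 0, "roll": 0}
    - {"claw": 1, "x": -1, "y": 0, "z": 0, "roll": 0}
    - {"claw": 1, "x": -1, "y": 0, "z": 0, "roll": 0}
    - {"claw": 1, "x": 0, "y": 0, "z": -1, "roll": 0}

```text
t: 23.1
position: [0.5316, 0.3938, 0.2504]
orientation: [-35.2, 89.0, 53.5]
contact_force: [1.6, -0.5, -0.4]
gripper_width: 0.0853
```

```bash
python3 - <<'E'
from h import *
t=read_camera('top');np.savez('top2.npz',**t); tube(t,(.57,-.415)); tube(t,(.528,.42),.004)
go(.5705,-.4155,.22,5)
E
```

```text
tube px (np.int64(432), np.int64(189)) origin [ 0.5702 -0.416 ] yaw 6.5 len 0.106 labelw 0.034
tube px (np.int64(132), np.int64(206)) origin [0.5613 0.3396] yaw -47.7 len 0.219 labelw 0.14
cur [0.5299 0.3874 0.2478] toolyaw 178.5 w 0.0859 F [-3.4 -4.7 -0.2] | roll -1.09 x y z [  0.76   0.99 -26.78] j6 32.0
```

>>> move_arm:
  motion:
    - {"claw": 1, "x": 0, "y": 0, "z": 0, "roll": -0.55}
    - {"claw": 1, "x": 0, "y": 0, "z": 0, "roll": -0.54}
    - {"claw": 1, "x": 0, "y": 0.04, "z": -1, "roll": 0}
    - {"claw": 1, "x": 0, "y": 0.04, "z": -1, "roll": 0}
    - {"claw": 1, "x": 0, "y": 0.04, "z": -1, "roll": 0}
    - {"claw": 1, "x": 0, "y": 0.04, "z": -1, "roll": 0}
    - {"claw": 1, "x": 0, "y": 0.04, "z": -1, "roll": 0}
    - {"claw": 1, "x": 0, "y": 0.04, "z": -1, "roll": 0}

```text
t: 23.95
position: [0.537, 0.2088, 0.2428]
orientation: [-5.7, 89.6, 89.3]
contact_force: [0.2, -0.5, -0.4]
gripper_width: 0.0853
```

>>> move_arm:
  motion:
    - {"claw": 1, "x": 0, "y": 0.04, "z": -1, "roll": 0}
    - {"claw": 1, "x": 0, "y": 0.04, "z": -1, "roll": 0}
    - {"claw": 1, "x": 0, "y": 0.04, "z": -1, "roll": 0}
    - {"claw": 1, "x": 0, "y": 0.04, "z": -1, "roll": 0}
    - {"claw": 1, "x": 0, "y": 0.04, "z": -1, "roll": 0}
    - {"claw": 1, "x": 0, "y": 0.04, "z": -1, "roll": 0}
    - {"claw": 1, "x": 0, "y": 0.04, "z": -1, "roll": 0}
    - {"claw": 1, "x": 0, "y": 0.04, "z": -1, "roll": 0}

```text
t: 24.75
position: [0.5486, -0.0311, 0.2414]
orientation: [-7.0, 89.7, 88.1]
contact_force: [0.3, 0.1, 0.1]
gripper_width: 0.0856
```

>>> move_arm:
  motion:
    - {"claw": 1, "x": 0, "y": 0.04, "z": -1, "roll": 0}
    - {"claw": 1, "x": 0, "y": 0.04, "z": -1, "roll": 0}
    - {"claw": 1, "x": 0, "y": 0.04, "z": -1, "roll": 0}
    - {"claw": 1, "x": 0, "y": 0.04, "z": -1, "roll": 0}
    - {"claw": 1, "x": 0, "y": 0.04, "z": -1, "roll": 0}
    - {"claw": 1, "x": 0, "y": 0.04, "z": -1, "roll": 0}
    - {"claw": 1, "x": 0, "y": 0.04, "z": -1, "roll": 0}
    - {"claw": 1, "x": 0, "y": 0.04, "z": -1, "roll": 0}

```text
t: 25.55
position: [0.5602, -0.271, 0.2399]
orientation: [-3.4, 89.7, 91.7]
contact_force: [0.1, -0.5, 0.5]
gripper_width: 0.0855
```

>>> move_arm:
  motion:
    - {"claw": 1, "x": 0, "y": 0.04, "z": -1, "roll": 0}
    - {"claw": 1, "x": 0, "y": 0.04, "z": -1, "roll": 0}
    - {"claw": 1, "x": 0, "y": 0.04, "z": -1, "roll": 0}
    - {"claw": 1, "x": 0, "y": 0, "z": -0.9, "roll": 0}
    - {"claw": 1, "x": 0, "y": 0, "z": -0.8, "roll": 0}
    - {"claw": 1, "x": 0, "y": 0, "z": 0, "roll": 0}
    - {"claw": 1, "x": 0, "y": 0, "z": 0, "roll": 0}
    - {"claw": 1, "x": 0, "y": 0, "z": 0, "roll": 0}

```text
t: 26.35
position: [0.5691, -0.4096, 0.2384]
orientation: [2.5, 89.6, 97.5]
contact_force: [-0.6, -1.1, 0.3]
gripper_width: 0.0855
```

```bash
python3 - <<'E'
from h import *
c=wcam('w6.png'); go(.5705,-.4155,.038,5); r=tube(c,(.5705,-.4155)); 
t=read_camera('top'); save('t3.png',cv2.resize(t['image'][130:280,100:460],(800,333),interpolation=cv2.INTER_CUBIC))
E
```

```text
cur [ 0.5692 -0.4094  0.2384] toolyaw -174.9 w 0.0854 F [-0.1  0.1 -0.6] | roll 0.02 x y z [ 6.68 -0.03 -0.25] j6 -46.0
no tube at 275 193
```

View pics/t3.png

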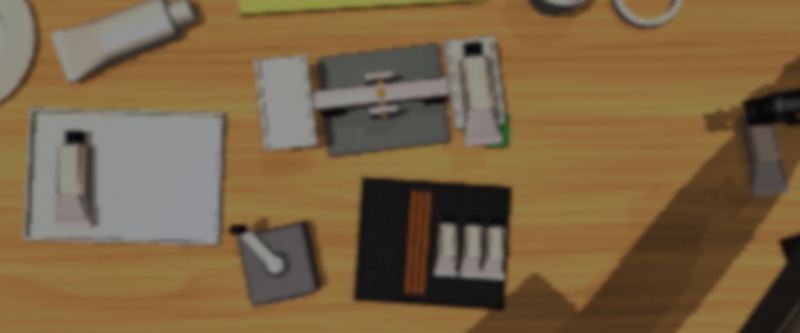

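A lies in the tray at (73,175) in the crop, C is on the right pan, and B is under the hand's shadow at (765,150). I'll re-measure B with a lower brightness threshold.

```bash
sed -i 's/hsv\[...,2\]>75)/hsv[...,2]>TV)/; s/^def tube/TV=75\ndef tube/' h.py; python3 - <<'E'
import h; from h import *
c=dict(np.load('last.npz'))
for v in (35,50): h.TV=v; tube(c,(.5705,-.4155))
E
```

```text
no tube at 275 193
no tube at 275 193
```

View pics/w6.png

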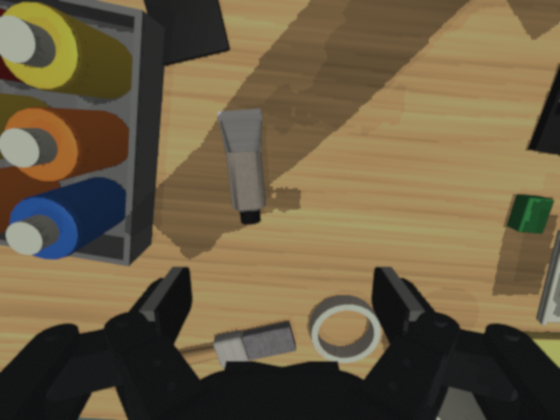

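B's label centre is at (246,182), cap tip (250,221) and crimp end (241,112), a little off the prediction. I'll use this closer view.

```bash
python3 - <<'E'
from h import *
c=dict(np.load('last.npz'))
a=pt(c,(250.5,208),.032);b=pt(c,(243.5,152),.032);o=(a+b)/2; y=np.degrees(np.arctan2(*(a-b)[[1,0]])); print(a,b,np.linalg.norm(a-b),o,y)
e=pt(c,(241,111),.012);k=pt(c,(250,221),.02);print(e,k,np.degrees(np.arctan2(*(k-e)[[1,0]])))
go(o[0],o[1],.038,y)
E
```

```text
[ 0.58913718 -0.44031151  0.032     ] [ 0.52978112 -0.45105862  0.032     ] 0.060321158557494606 [ 0.55945915 -0.44568507  0.032     ] 10.262887281660758
[ 0.4895439  -0.45804354  0.012     ] [ 0.60811461 -0.44083387  0.02      ] 8.25839570203817
cur [ 0.5692 -0.4094  0.2384] toolyaw -174.9 w 0.0854 F [0.2 0.4 0.2] | roll -0.86 x y z [ 6.67  0.53 -1.18] j6 -46.0
```

>>> move_arm:
  motion:
    - {"claw": 1, "x": 0, "y": 0, "z": 0, "roll": -0.7}
    - {"claw": 1, "x": 0.2, "y": 0.25, "z": -0.6, "roll": 0}
    - {"claw": 1, "x": 0.8, "y": 0.25, "z": -0.6, "roll": 0}
    - {"claw": 1, "x": 0.8, "y": 0, "z": 0, "roll": 0}
    - {"claw": 1, "x": 0.8, "y": 0, "z": 0, "roll": 0}
    - {"claw": 1, "x": 0.8, "y": 0, "z": 0, "roll": 0}
    - {"claw": 1, "x": 0, "y": 0, "z": 0, "roll": 0}
    - {"claw": 1, "x": 0, "y": 0, "z": 0, "roll": 0}

```text
t: 27.25
position: [0.5597, -0.4478, 0.1354]
orientation: [5.8, 89.6, 105.0]
contact_force: [0.6, -0.6, -0.0]
gripper_width: 0.0852
```

```bash
python3 - <<'E'
import h; from h import *
c=wcam('w7.png'); print(px(c,(.5595,-.4457,.032)))
t=read_camera('top')
h.TV=35; tube(c,(.5595,-.4457)); tube(t,(.5595,-.4457))
hs=cv2.cvtColor(c['image'],cv2.COLOR_RGB2HSV); u,v=px(c,(.5595,-.4457,.032)).astype(int); print(hs[v,u-60:u+61:12]); 
go(.5595,-.4457,.038,9.5)
E
```

```text
[283.291223   223.47033053]
tube px (np.int64(283), np.int64(223)) origin [ 0.5599 -0.4488] yaw 8.6 len 0.106 labelw 0.035
tube px (np.int64(443), np.int64(192)) origin [ 0.5303 -0.4464] yaw 12.5 len 0.077 labelw 0.041
[[ 18 114 116]
 [ 18 115 118]
 [ 17 112 118]
 [ 19  35 116]
 [ 17  37 130]
 [ 19  38 129]
 [ 17  38 127]
 [ 17 114 116]
 [ 18 115 124]
 [ 21 107 178]
 [ 20 109 178]]
cur [ 0.5609 -0.4488  0.1377] toolyaw -170.8 w 0.0853 F [ 0.1 -0.8  0.6] | roll -0.04 x y z [3.32 0.04 0.1 ] j6 -53.0
```

View pics/w7.png

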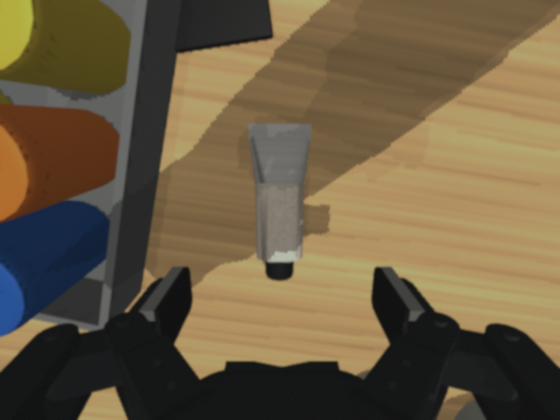

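B is centred between the fingers (column 280), so I'll go down and grasp.

>>> move_arm:
  motion:
    - {"claw": 1, "x": 0.9, "y": 0, "z": 0, "roll": 0}
    - {"claw": 1, "x": 1, "y": 0, "z": 0, "roll": 0}
    - {"claw": 1, "x": 0.9, "y": 0, "z": 0, "roll": 0}
    - {"claw": 1, "x": 0.5, "y": 0, "z": 0, "roll": 0}
    - {"claw": 1, "x": 0, "y": 0, "z": 0, "roll": 0}
    - {"claw": -1, "x": 0, "y": 0, "z": 0, "roll": 0}
    - {"claw": -1, "x": 0, "y": 0, "z": 0, "roll": 0}
    - {"claw": -1, "x": 0, "y": 0, "z": 0, "roll": 0}

```text
t: 28.15
position: [0.5612, -0.4484, 0.0389]
orientation: [-36.1, 89.8, 63.2]
contact_force: [-0.1, -1.3, 0.9]
gripper_width: 0.0442
```

>>> move_arm:
  motion:
    - {"claw": -1, "x": 0, "y": 0, "z": 0, "roll": 0}
    - {"claw": -1, "x": 0, "y": 0, "z": 0, "roll": 0}
    - {"claw": -1, "x": 0, "y": 0, "z": 0, "roll": 0}
    - {"claw": -1, "x": 0, "y": 0, "z": 0, "roll": 0}
    - {"claw": -1, "x": 0, "y": 0, "z": 0, "roll": 0}
    - {"claw": -1, "x": 0, "y": 0, "z": 0, "roll": 0}
    - {"claw": -1, "x": 0, "y": 0, "z": 0, "roll": 0}
    - {"claw": -1, "x": 0, "y": 0, "z": 0, "roll": 0}

```text
t: 28.95
position: [0.5613, -0.4485, 0.039]
orientation: [-40.3, 89.8, 58.9]
contact_force: [0.1, 0.3, 5.8]
gripper_width: 0.0368
```

```bash
python3 - <<'E'
from h import *
go(.602,.142,.22,6)
E
```

```text
cur [ 0.5613 -0.4485  0.039 ] toolyaw -170.7 w 0.0368 F [0.1 0.3 5.8] | roll 0.54 x y z [-5.97 -3.42 19.45] j6 -53.0
```

>>> move_arm:
  motion:
    - {"claw": -1, "x": -0.6, "y": 0, "z": 0, "roll": 0}
    - {"claw": -1, "x": -1, "y": 0, "z": 0, "roll": 0}
    - {"claw": -1, "x": -1, "y": 0, "z": 0, "roll": 0}
    - {"claw": -1, "x": -1, "y": 0, "z": 0, "roll": 0.27}
    - {"claw": -1, "x": -1, "y": 0, "z": 0, "roll": 0.27}
    - {"claw": -1, "x": -1, "y": -0.2, "z": 0.5, "roll": 0}
    - {"claw": -1, "x": -0.4, "y": -0.2, "z": 1, "roll": 0}
    - {"claw": -1, "x": 0, "y": -0.2, "z": 1, "roll": 0}

```text
t: 29.75
position: [0.5715, -0.3726, 0.2206]
orientation: [-61.3, 89.7, 34.6]
contact_force: [0.1, 0.3, -0.4]
gripper_width: 0.0365
```

>>> move_arm:
  motion:
    - {"claw": -1, "x": 0, "y": -0.2, "z": 1, "roll": 0}
    - {"claw": -1, "x": 0, "y": -0.2, "z": 1, "roll": 0}
    - {"claw": -1, "x": 0, "y": -0.2, "z": 1, "roll": 0}
    - {"claw": -1, "x": 0, "y": -0.2, "z": 1, "roll": 0}
    - {"claw": -1, "x": 0, "y": -0.2, "z": 1, "roll": 0}
    - {"claw": -1, "x": 0, "y": -0.2, "z": 1, "roll": 0}
    - {"claw": -1, "x": 0, "y": -0.2, "z": 1, "roll": 0}
    - {"claw": -1, "x": 0, "y": -0.2, "z": 1, "roll": 0}

```text
t: 30.55
position: [0.5924, -0.1268, 0.2185]
orientation: [6.2, 89.6, 102.2]
contact_force: [0.4, -0.2, -0.4]
gripper_width: 0.0368
```

>>> move_arm:
  motion:
    - {"claw": -1, "x": 0, "y": -0.2, "z": 1, "roll": 0}
    - {"claw": -1, "x": 0, "y": -0.2, "z": 1, "roll": 0}
    - {"claw": -1, "x": 0, "y": -0.2, "z": 1, "roll": 0}
    - {"claw": -1, "x": 0, "y": -0.2, "z": 1, "roll": 0}
    - {"claw": -1, "x": 0, "y": -0.2, "z": 1, "roll": 0}
    - {"claw": -1, "x": 0, "y": -0.2, "z": 1, "roll": 0}
    - {"claw": -1, "x": 0, "y": 0, "z": 1, "roll": 0}
    - {"claw": -1, "x": 0, "y": 0, "z": 1, "roll": 0}

```text
t: 31.35
position: [0.603, 0.1155, 0.2199]
orientation: [7.0, 89.6, 103.0]
contact_force: [-0.1, -1.0, -0.4]
gripper_width: 0.0369
```

>>> move_arm:
  motion:
    - {"claw": -1, "x": 0, "y": 0, "z": 0.9, "roll": 0}
    - {"claw": -1, "x": 0, "y": 0, "z": 0, "roll": 0}
    - {"claw": -1, "x": 0, "y": 0, "z": 0, "roll": 0}
    - {"claw": -1, "x": 0, "y": 0, "z": 0, "roll": 0}
    - {"claw": -1, "x": 0, "y": 0, "z": 0, "roll": 0}
    - {"claw": -1, "x": 0, "y": 0, "z": 0, "roll": 0}
    - {"claw": -1, "x": 0, "y": 0, "z": 0, "roll": 0}
    - {"claw": -1, "x": 0, "y": 0, "z": 0, "roll": 0}

```text
t: 32.15
position: [0.6008, 0.1407, 0.2204]
orientation: [0.6, 89.7, 96.6]
contact_force: [0.1, -0.2, -0.4]
gripper_width: 0.0366
```

```bash
python3 - <<'E'
from h import *
go(.602,.142,.135,6)
E
```

```text
cur [0.6008 0.1407 0.2204] toolyaw -174.0 w 0.0366 F [ 0.1 -0.2 -0.4] | roll -0.0 x y z [ 2.85 -0.05  0.02] j6 1.0
```

>>> move_arm:
  motion:
    - {"claw": -1, "x": 0.9, "y": -0.04, "z": 0.02, "roll": 0}
    - {"claw": -1, "x": 0.9, "y": 0, "z": 0, "roll": 0}
    - {"claw": -1, "x": 0.6, "y": 0, "z": 0, "roll": 0}
    - {"claw": -1, "x": 0.4, "y": 0, "z": 0, "roll": 0}
    - {"claw": -1, "x": 0, "y": 0, "z": 0, "roll": 0}
    - {"claw": -1, "x": 0, "y": 0, "z": 0, "roll": 0}
    - {"claw": 0.4, "x": 0, "y": 0, "z": 0, "roll": 0}
    - {"claw": 0.4, "x": 0, "y": 0, "z": 0, "roll": 0}

```text
t: 32.95
position: [0.6029, 0.1425, 0.1379]
orientation: [-24.2, 89.6, 71.8]
contact_force: [0.5, 0.3, 0.2]
gripper_width: 0.0596
```

>>> move_arm:
  motion:
    - {"claw": 0.4, "x": 0, "y": 0, "z": 0, "roll": 0}
    - {"claw": 0.4, "x": -0.3, "y": 0, "z": 0, "roll": 0}
    - {"claw": 0.4, "x": -0.8, "y": 0, "z": 0, "roll": 0}
    - {"claw": 0.4, "x": -1, "y": 0, "z": 0, "roll": 0}
    - {"claw": 0.4, "x": -1, "y": 0, "z": 0, "roll": 0}
    - {"claw": 1, "x": -1, "y": 0.5, "z": 0, "roll": 0}
    - {"claw": 1, "x": 0, "y": 1, "z": 0, "roll": 0}
    - {"claw": 1, "x": 0, "y": 1, "z": 0, "roll": 0}

```text
t: 33.75
position: [0.5279, 0.1338, 0.262]
orientation: [-35.5, 89.6, 60.5]
contact_force: [0.7, -0.0, -0.0]
gripper_width: 0.0854
```

>>> move_arm:
  motion:
    - {"claw": 1, "x": 0, "y": 1, "z": 0, "roll": 0}
    - {"claw": 1, "x": 0, "y": 1, "z": 0, "roll": 0}
    - {"claw": 1, "x": 0, "y": 0, "z": 0, "roll": 0}
    - {"claw": 1, "x": 0, "y": 0, "z": 0, "roll": 0}
    - {"claw": 1, "x": 0, "y": 0, "z": 0, "roll": 0}
    - {"claw": 1, "x": 0, "y": 0, "z": 0, "roll": 0}
    - {"claw": 1, "x": 0, "y": 0, "z": 0, "roll": 0}
    - {"claw": 1, "x": 0, "y": 0, "z": 0, "roll": 0}

```text
t: 34.55
position: [0.4681, 0.1275, 0.2592]
orientation: [3.0, 89.7, 99.0]
contact_force: [-0.4, 0.0, 0.9]
gripper_width: 0.0856
```

```bash
python3 - <<'E'
from h import *
c=read_camera('scene'); t=read_camera('top'); go(.602,.1415,.131,6)
im=c['image'].copy()
a=cv2.resize(im[180:320,240:400],(640,560),interpolation=cv2.INTER_CUBIC)
for b,col in((-.12,(255,0,0)),(.12,(0,0,255))):
    for p in pancorn(c,b): cv2.circle(a,(int((p[0]+.5-240)*4),int((p[1]+.5-180)*4)),4,col,1)
save('s4.png',a)
E
```

```text
cur [0.4678 0.1275 0.2592] toolyaw -174.0 w 0.0853 F [ 0.5  0.9 -0.9] | roll 0.0 x y z [ 4.27 -4.5  -0.03] j6 1.0
```

View pics/s4.png

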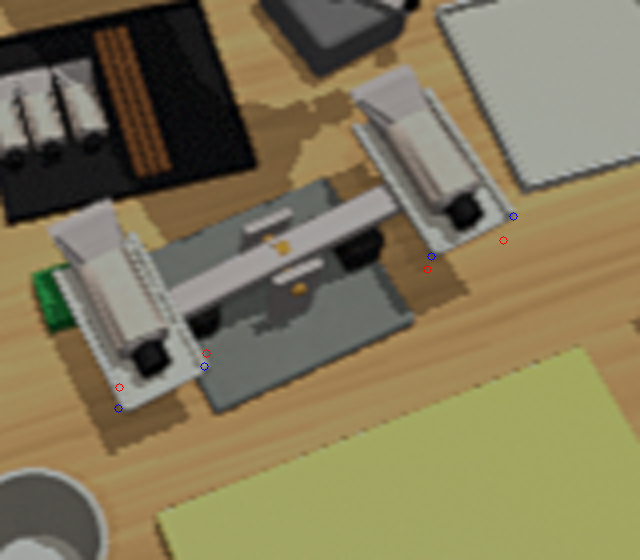

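The corners fit +0.12 rad (the blue marks), so the right pan with C is down again and C is the fullest. B goes to the tray next.

>>> move_arm:
  motion:
    - {"claw": 1, "x": 0, "y": -0.9, "z": 0, "roll": 0}
    - {"claw": 1, "x": 0, "y": -0.9, "z": 0, "roll": 0}
    - {"claw": 1, "x": 0, "y": -0.9, "z": 0, "roll": 0}
    - {"claw": 1, "x": 0, "y": -0.9, "z": 0, "roll": 0}
    - {"claw": 1, "x": 0, "y": -0.9, "z": -0.03, "roll": 0}
    - {"claw": 1, "x": 0, "y": 0, "z": 0, "roll": 0}
    - {"claw": 1, "x": 1, "y": 0, "z": 0, "roll": 0}
    - {"claw": 1, "x": 1, "y": 0, "z": 0, "roll": 0}

```text
t: 35.45
position: [0.6027, 0.1412, 0.1997]
orientation: [-21.3, 89.6, 74.7]
contact_force: [-0.9, -0.1, -0.6]
gripper_width: 0.0852
```

>>> move_arm:
  motion:
    - {"claw": 1, "x": 1, "y": 0, "z": 0, "roll": 0}
    - {"claw": 1, "x": 0.8, "y": 0, "z": 0, "roll": 0}
    - {"claw": 1, "x": 0.45, "y": 0, "z": 0, "roll": 0}
    - {"claw": -1, "x": 0, "y": 0, "z": 0, "roll": 0}
    - {"claw": -1, "x": 0, "y": 0, "z": 0, "roll": 0}
    - {"claw": -1, "x": 0, "y": 0, "z": 0, "roll": 0}
    - {"claw": -1, "x": 0, "y": 0, "z": 0, "roll": 0}
    - {"claw": -1, "x": 0, "y": 0, "z": 0, "roll": 0}

```text
t: 36.25
position: [0.6032, 0.1416, 0.1335]
orientation: [-29.0, 89.6, 67.0]
contact_force: [-0.5, 0.2, 0.6]
gripper_width: 0.0365
```

>>> move_arm:
  motion:
    - {"claw": -1, "x": -0.5, "y": 0, "z": 0, "roll": 0}
    - {"claw": -1, "x": -1, "y": 0, "z": 0, "roll": 0}
    - {"claw": -1, "x": -1, "y": 0, "z": 0, "roll": 0}
    - {"claw": -1, "x": -0.5, "y": 0, "z": 0, "roll": 0.6}
    - {"claw": -1, "x": 0, "y": 0, "z": 0, "roll": 0.65}
    - {"claw": -1, "x": 0, "y": 0, "z": 0, "roll": 0}
    - {"claw": -1, "x": 0, "y": 0, "z": 0, "roll": 0}
    - {"claw": -1, "x": 0, "y": 0, "z": 0, "roll": 0}

```text
t: 37.05
position: [0.6014, 0.1409, 0.2215]
orientation: [19.6, 89.6, 108.2]
contact_force: [-0.3, 0.4, -0.9]
gripper_width: 0.0366
```

```bash
python3 - <<'E'
from h import *
go(.525,.3,.046,-1.5)
E
```

```text
cur [0.6014 0.1409 0.2215] toolyaw 178.6 w 0.0366 F [-0.3  0.4 -0.9] | roll 0.01 x y z [5.89 2.67 5.2 ] j6 8.0
```

>>> move_arm:
  motion:
    - {"claw": -1, "x": 0, "y": 0.45, "z": 0.87, "roll": 0}
    - {"claw": -1, "x": 0, "y": 0.45, "z": 0.87, "roll": 0}
    - {"claw": -1, "x": 0, "y": 0.45, "z": 0.87, "roll": 0}
    - {"claw": -1, "x": 0, "y": 0.44, "z": 0.87, "roll": 0}
    - {"claw": -1, "x": 0, "y": 0.44, "z": 0.86, "roll": 0}
    - {"claw": -1, "x": 0, "y": 0.44, "z": 0.86, "roll": 0}
    - {"claw": -1, "x": 0.8, "y": 0, "z": 0, "roll": 0}
    - {"claw": -1, "x": 1, "y": 0, "z": 0, "roll": 0}

```text
t: 37.85
position: [0.5265, 0.3009, 0.1697]
orientation: [-18.4, 89.5, 70.3]
contact_force: [0.1, 1.0, -0.7]
gripper_width: 0.0368
```

>>> move_arm:
  motion:
    - {"claw": -1, "x": 1, "y": 0, "z": 0, "roll": 0}
    - {"claw": -1, "x": 1, "y": 0, "z": 0, "roll": 0}
    - {"claw": -1, "x": 1, "y": 0, "z": 0, "roll": 0}
    - {"claw": -1, "x": 0.8, "y": 0, "z": 0, "roll": 0}
    - {"claw": -1, "x": 0.25, "y": 0, "z": 0, "roll": 0}
    - {"claw": -1, "x": 0, "y": 0, "z": 0, "roll": 0}
    - {"claw": 0.4, "x": 0, "y": 0, "z": 0, "roll": 0}
    - {"claw": 0.4, "x": 0, "y": 0, "z": 0, "roll": 0}

```text
t: 38.65
position: [0.5258, 0.3, 0.0474]
orientation: [7.4, 89.7, 95.9]
contact_force: [-0.2, -0.8, 0.4]
gripper_width: 0.0596
```

>>> move_arm:
  motion:
    - {"claw": 0.4, "x": 0, "y": 0, "z": 0, "roll": 0}
    - {"claw": 0.4, "x": -0.5, "y": 0, "z": 0, "roll": 0}
    - {"claw": 0.4, "x": -1, "y": 0, "z": 0, "roll": 0}
    - {"claw": 0.4, "x": -1, "y": 0, "z": 0, "roll": 0}
    - {"claw": 0.4, "x": -1, "y": 0, "z": 0, "roll": 0}
    - {"claw": 0.4, "x": -1, "y": 0, "z": 0, "roll": 0}
    - {"claw": 0.4, "x": -1, "y": 0, "z": 0, "roll": 0}
    - {"claw": 1, "x": -1, "y": 0, "z": 0, "roll": 0}

```text
t: 39.45
position: [0.5258, 0.2987, 0.245]
orientation: [-2.6, 89.6, 85.9]
contact_force: [0.1, -0.3, -0.7]
gripper_width: 0.0728
```

```bash
python3 - <<'E'
from h import *
go(.625,-.0865,.22,6)
E
```

```text
cur [0.5258 0.2987 0.245 ] toolyaw 178.5 w 0.0728 F [ 0.1 -0.3 -0.7] | roll -1.25 x y z [  0.75  -1.95 -13.12] j6 25.0
```

>>> move_arm:
  motion:
    - {"claw": 1, "x": 0, "y": 0, "z": 0, "roll": -0.65}
    - {"claw": 1, "x": 0, "y": 0, "z": 0, "roll": -0.6}
    - {"claw": 1, "x": 0, "y": -0.15, "z": -0.94, "roll": 0}
    - {"claw": 1, "x": 0, "y": -0.15, "z": -0.94, "roll": 0}
    - {"claw": 1, "x": 0, "y": -0.15, "z": -0.94, "roll": 0}
    - {"claw": 1, "x": 0, "y": -0.15, "z": -0.94, "roll": 0}
    - {"claw": 1, "x": 0, "y": -0.15, "z": -0.94, "roll": 0}
    - {"claw": 1, "x": 0, "y": -0.15, "z": -0.94, "roll": 0}

```text
t: 40.25
position: [0.5707, 0.1322, 0.2427]
orientation: [-11.1, 89.6, 84.9]
contact_force: [-0.5, -0.1, -0.5]
gripper_width: 0.0855
```

>>> move_arm:
  motion:
    - {"claw": 1, "x": 0, "y": -0.15, "z": -0.94, "roll": 0}
    - {"claw": 1, "x": 0, "y": -0.15, "z": -0.94, "roll": 0}
    - {"claw": 1, "x": 0, "y": -0.15, "z": -0.94, "roll": 0}
    - {"claw": 1, "x": 0, "y": -0.15, "z": -0.94, "roll": 0}
    - {"claw": 1, "x": 0, "y": -0.15, "z": -0.94, "roll": 0}
    - {"claw": 1, "x": 0, "y": -0.1, "z": -0.94, "roll": 0}
    - {"claw": 1, "x": 0, "y": -0.1, "z": -0.94, "roll": 0}
    - {"claw": 1, "x": 0, "y": -0.1, "z": -0.9, "roll": 0}

```text
t: 41.05
position: [0.6255, -0.0878, 0.2413]
orientation: [-10.7, 89.7, 85.3]
contact_force: [0.8, 0.4, -0.6]
gripper_width: 0.0853
```

>>> move_arm:
  motion:
    - {"claw": 1, "x": 1, "y": 0, "z": 0, "roll": 0}
    - {"claw": 1, "x": 1, "y": 0, "z": 0, "roll": 0}
    - {"claw": 1, "x": 0.5, "y": 0, "z": 0, "roll": 0}
    - {"claw": 1, "x": 0, "y": 0, "z": 0, "roll": 0}
    - {"claw": 1, "x": 0, "y": 0, "z": 0, "roll": 0}
    - {"claw": 1, "x": 0, "y": 0, "z": 0, "roll": 0}
    - {"claw": 1, "x": 0, "y": 0, "z": 0, "roll": 0}
    - {"claw": 1, "x": 0, "y": 0, "z": 0, "roll": 0}

```text
t: 41.85
position: [0.626, -0.086, 0.1663]
orientation: [-20.0, 89.7, 76.0]
contact_force: [0.4, -0.4, 0.6]
gripper_width: 0.0853
```

```bash
python3 - <<'E'
from h import *
go(.625,-.0865,.107,6)
t=read_camera('top')
tube(t,(.528,.42),.004); tube(t,(.525,.3),.004)
E
```

```text
cur [ 0.626  -0.086   0.1663] toolyaw -174.0 w 0.0853 F [ 0.4 -0.4  0.6] | roll 0.0 x y z [ 1.98  0.04 -0.02] j6 -20.0
tube px (np.int64(132), np.int64(206)) origin [0.5608 0.3399] yaw -48.1 len 0.219 labelw 0.14
tube px (np.int64(175), np.int64(207)) origin [0.5629 0.3759] yaw 44.4 len 0.225 labelw 0.143
```

>>> move_arm:
  motion:
    - {"claw": 1, "x": 0.8, "y": 0, "z": 0, "roll": 0}
    - {"claw": 1, "x": 0.7, "y": 0, "z": 0, "roll": 0}
    - {"claw": 1, "x": 0.45, "y": 0, "z": 0, "roll": 0}
    - {"claw": -1, "x": 0, "y": 0, "z": 0, "roll": 0}
    - {"claw": -1, "x": 0, "y": 0, "z": 0, "roll": 0}
    - {"claw": -1, "x": 0, "y": 0, "z": 0, "roll": 0}
    - {"claw": -1, "x": 0, "y": 0, "z": 0, "roll": 0}
    - {"claw": -1, "x": 0, "y": 0, "z": 0, "roll": 0}

```text
t: 42.7
position: [0.6266, -0.0862, 0.1083]
orientation: [-34.6, 89.7, 61.4]
contact_force: [-0.5, -0.7, 5.4]
gripper_width: 0.0365
```

>>> move_arm:
  motion:
    - {"claw": -1, "x": 0, "y": 0, "z": 0, "roll": 0}
    - {"claw": -1, "x": -0.5, "y": 0, "z": 0, "roll": 0}
    - {"claw": -1, "x": -1, "y": 0, "z": 0, "roll": 0}
    - {"claw": -1, "x": -1, "y": 0, "z": 0, "roll": 0}
    - {"claw": -1, "x": -1, "y": 0, "z": 0, "roll": 0.5}
    - {"claw": -1, "x": -0.5, "y": 0, "z": 0, "roll": 0.6}
    - {"claw": -1, "x": 0, "y": 0, "z": 0, "roll": 0.6}
    - {"claw": -1, "x": 0, "y": 0, "z": 0, "roll": 0}

```text
t: 43.5
position: [0.6254, -0.0862, 0.2277]
orientation: [0.5, 89.7, 86.3]
contact_force: [-0.4, 0.5, -1.4]
gripper_width: 0.0365
```

```bash
python3 - <<'E'
from h import *
go(.437,.03,.22,-4.2)
# box geometry from top image with strips: dark mask rectangle
t=dict(np.load('top2.npz')); im=t['image']; hsv=cv2.cvtColor(im,cv2.COLOR_RGB2HSV)
roi=np.zeros(im.shape[:2],np.uint8); roi[200:280,250:340]=1
o=((hsv[...,0]<14)&(hsv[...,1]>120)&(roi>0)&(hsv[...,2]>60)).astype(np.uint8)
d=((hsv[...,2]<45)&(roi>0)).astype(np.uint8); d=cv2.morphologyEx(d,cv2.MORPH_CLOSE,np.ones((25,25)))
for nm,m,z in(('box',d,.012),('pencil',o,.01)):
    n,l,st,_=cv2.connectedComponentsWithStats(m); k=1+st[1:,4].argmax()
    r=cv2.minAreaRect(cv2.findContours((l==k).astype(np.uint8),0,1)[0][0]); print(nm,r,np.round(pt(t,r[0],z),4),[list(np.round(pt(t,p,z)[:2],4)) for p in cv2.boxPoints(r)])
E
```

```text
cur [ 0.6254 -0.0862  0.2277] toolyaw 175.8 w 0.0365 F [-0.4  0.5 -1.4] | roll 0.0 x y z [0.28 6.55 3.4 ] j6 -10.0
box ((294.351806640625, 239.2234649658203), (65.65425872802734, 54.14646530151367), 3.814074993133545) [ 0.4319 -0.0309  0.012 ] [[np.float64(0.3629), np.float64(0.0671)], [np.float64(0.5152), np.float64(0.0561)], [np.float64(0.5012), np.float64(-0.1294)], [np.float64(0.3493), np.float64(-0.1171)]]
pencil ((287.56414794921875, 238.53761291503906), (9.179621696472168, 45.565521240234375), 3.814074993133545) [ 0.4339 -0.0117  0.01  ] [[np.float64(0.371), np.float64(0.006)], [np.float64(0.4992), np.float64(-0.0036)], [np.float64(0.4972), np.float64(-0.0296)], [np.float64(0.369), np.float64(-0.0198)]]
```

C is held and lifted. Before placing it I'll look at the empty place from nearer.

>>> move_arm:
  motion:
    - {"claw": -1, "x": 0, "y": 0.4, "z": 0.8, "roll": 0}
    - {"claw": -1, "x": 0, "y": 0.4, "z": 0.9, "roll": 0}
    - {"claw": -1, "x": 0, "y": 0.45, "z": 0.9, "roll": 0}
    - {"claw": -1, "x": 0, "y": 0.45, "z": 0.9, "roll": 0}
    - {"claw": -1, "x": 0, "y": 0.45, "z": 0.9, "roll": 0}
    - {"claw": -1, "x": 0, "y": 0.4, "z": 0.9, "roll": 0}
    - {"claw": -1, "x": 0, "y": 0.4, "z": 0.7, "roll": 0}
    - {"claw": -1, "x": 0, "y": 0, "z": 0, "roll": 0}

```text
t: 44.3
position: [0.5476, 0.102, 0.2268]
orientation: [35.4, 89.5, 121.5]
contact_force: [-0.6, -0.2, -1.1]
gripper_width: 0.0363
```

>>> move_arm:
  motion:
    - {"claw": -1, "x": 0, "y": 0, "z": 0, "roll": 0}
    - {"claw": -1, "x": 0, "y": 0, "z": 0, "roll": 0}
    - {"claw": -1, "x": 0, "y": 0, "z": 0, "roll": 0}
    - {"claw": -1, "x": 0, "y": 0, "z": 0, "roll": 0}
    - {"claw": -1, "x": 0, "y": 0, "z": 0, "roll": 0}
    - {"claw": -1, "x": 0, "y": 0, "z": 0, "roll": 0}
    - {"claw": -1, "x": 0, "y": 0, "z": 0, "roll": 0}
    - {"claw": -1, "x": 0, "y": 0, "z": 0, "roll": 0}

```text
t: 45.1
position: [0.5502, 0.0996, 0.2276]
orientation: [11.4, 89.7, 97.2]
contact_force: [0.4, 0.4, -0.8]
gripper_width: 0.0364
```

```bash
python3 - <<'E'
from h import *
c=wcam('w8.png'); go(.437,.032,.05,-4.2)
im=c['image'].astype(float); im=np.clip(255*(im/255)**.5,0,255).astype(np.uint8)
ps=[px(c,(x,y,.012)) for x in(.36,.52) for y in(-.02,.08)]; print(np.round(ps))
P=np.array(ps); u0,v0=np.maximum(P.min(0)-20,0).astype(int); u1,v1=np.minimum(P.max(0)+20,[560,420]).astype(int); k=min(800/(u1-u0),600/(v1-v0)); print('crop',u0,v0,'scale',k)
save('w8c.png',cv2.resize(im[v0:v1,u0:u1],None,fx=k,fy=k,interpolation=cv2.INTER_CUBIC))
E
```

```text
cur [0.5502 0.0996 0.2276] toolyaw 175.8 w 0.037 F [ 0.7 -0.5 -1.2] | roll 0.0 x y z [ 5.91  3.59 -2.56] j6 8.0
[[137.   0.]
 [244.  -8.]
 [168. 172.]
 [260. 165.]]
crop 116 0 scale 3.141361256544503
```

View pics/w8c.png

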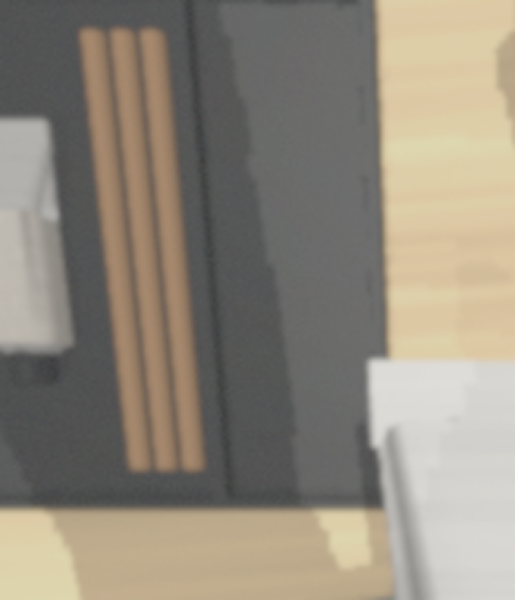

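The crop shows the divider line from (192,20) to (229,490), the left wall's inner edge near (362,100)–(369,310), and the far wall at v≈497.

```bash
python3 - <<'E'
from h import *
c=dict(np.load('last.npz')); f=lambda a,b,z=.012:np.round(pt(c,(116+a/3.1414,b/3.1414),z)[:2],4)
for n,p in(('div',((192,20),(209,255),(229,490))),('Lin',((361,100),(369,310))),('Lout',((377,20),(387,350))),('farout',((100,505),(330,502)))): print(n,[list(f(*q)) for q in p])
p,R,s=pose(); go(.437,.032,.05,-4.2)
E
```

```text
div [[np.float64(0.3674), np.float64(0.0164)], [np.float64(0.4318), np.float64(0.0108)], [np.float64(0.5052), np.float64(0.0053)]]
Lin [[np.float64(0.392), np.float64(0.064)], [np.float64(0.4518), np.float64(0.0593)]]
Lout [[np.float64(0.3713), np.float64(0.0713)], [np.float64(0.4643), np.float64(0.0637)]]
farout [[np.float64(0.507), np.float64(-0.0392)], [np.float64(0.5117), np.float64(0.0388)]]
cur [0.5502 0.0996 0.2276] toolyaw 175.8 w 0.037 F [ 0.7 -0.5 -1.2] | roll 0.0 x y z [ 5.91  3.59 -2.56] j6 8.0
```

Place centre is at y ≈ 0.035, and the top view agrees. With 150 mm of length and the tube's off-centre ends, I aim the TCP at (0.447, 0.035).

>>> move_arm:
  motion:
    - {"claw": -1, "x": 0, "y": 0.8, "z": -0.6, "roll": 0}
    - {"claw": -1, "x": 0, "y": 0.85, "z": -0.6, "roll": 0}
    - {"claw": -1, "x": 0, "y": 0.82, "z": -0.6, "roll": 0}
    - {"claw": -1, "x": 0, "y": 0.8, "z": -0.62, "roll": 0}
    - {"claw": -1, "x": 1, "y": 0, "z": 0, "roll": 0}
    - {"claw": -1, "x": 1, "y": 0, "z": 0, "roll": 0}
    - {"claw": -1, "x": 1, "y": 0, "z": 0, "roll": 0}
    - {"claw": -1, "x": 1, "y": 0, "z": 0, "roll": 0}

```text
t: 45.95
position: [0.4472, 0.035, 0.1068]
orientation: [-4.2, 89.7, 81.6]
contact_force: [0.2, -0.7, -1.9]
gripper_width: 0.0371
```

>>> move_arm:
  motion:
    - {"claw": -1, "x": 1, "y": 0, "z": 0, "roll": 0}
    - {"claw": -1, "x": 0, "y": 0, "z": 0, "roll": 0}
    - {"claw": -1, "x": 0, "y": 0, "z": 0, "roll": 0}
    - {"claw": -1, "x": 0, "y": 0, "z": 0, "roll": 0}
    - {"claw": -1, "x": 0, "y": 0, "z": 0, "roll": 0}
    - {"claw": -1, "x": 0, "y": 0, "z": 0, "roll": 0}
    - {"claw": -1, "x": 0, "y": 0, "z": 0, "roll": 0}
    - {"claw": -1, "x": 0, "y": 0, "z": 0, "roll": 0}

```text
t: 46.75
position: [0.4472, 0.0353, 0.0778]
orientation: [3.6, 89.7, 89.4]
contact_force: [0.5, 0.1, -2.1]
gripper_width: 0.0364
```

```bash
python3 - <<'E'
from h import *
go(.447,.0350,.049,-4.3)
E
```

```text
cur [0.4472 0.0353 0.0778] toolyaw 175.8 w 0.0364 F [ 0.5  0.1 -2.1] | roll 0.02 x y z [ 0.96  0.01 -0.01] j6 0.0
```

Lower gently and watch the force.

>>> move_arm:
  motion:
    - {"claw": -1, "x": 0.4, "y": 0, "z": 0, "roll": 0}
    - {"claw": -1, "x": 0.3, "y": 0, "z": 0, "roll": 0}
    - {"claw": -1, "x": 0.15, "y": 0, "z": 0, "roll": 0}
    - {"claw": -1, "x": 0.05, "y": 0, "z": 0, "roll": 0}
    - {"claw": -1, "x": 0, "y": 0, "z": 0, "roll": 0}
    - {"claw": -1, "x": 0, "y": 0, "z": 0, "roll": 0}
    - {"claw": -1, "x": 0, "y": 0, "z": 0, "roll": 0}
    - {"claw": -1, "x": 0, "y": 0, "z": 0, "roll": 0}

```text
t: 47.55
position: [0.4473, 0.0354, 0.0506]
orientation: [3.3, 89.7, 89.1]
contact_force: [0.0, 0.3, -1.2]
gripper_width: 0.0366
```

>>> move_arm:
  motion:
    - {"claw": -1, "x": 0.06, "y": 0, "z": 0, "roll": 0}
    - {"claw": -1, "x": 0, "y": 0, "z": 0, "roll": 0}
    - {"claw": -1, "x": 0, "y": 0, "z": 0, "roll": 0}
    - {"claw": -1, "x": 0, "y": 0, "z": 0, "roll": 0}
    - {"claw": -1, "x": 0, "y": 0, "z": 0, "roll": 0}
    - {"claw": -1, "x": 0, "y": 0, "z": 0, "roll": 0}
    - {"claw": -1, "x": 0, "y": 0, "z": 0, "roll": 0}
    - {"claw": -1, "x": 0, "y": 0, "z": 0, "roll": 0}

```text
t: 48.35
position: [0.4475, 0.0354, 0.0492]
orientation: [-0.3, 89.7, 85.6]
contact_force: [-2.0, 0.2, 6.2]
gripper_width: 0.0365
```

Contact is at 0.049, which fits the floor or the crimp on it. I'll release and rise.

>>> move_arm:
  motion:
    - {"claw": 0.3, "x": -0.03, "y": 0, "z": 0, "roll": 0}
    - {"claw": 0.3, "x": 0, "y": 0, "z": 0, "roll": 0}
    - {"claw": 0.3, "x": 0, "y": 0, "z": 0, "roll": 0}
    - {"claw": 0.3, "x": -0.3, "y": 0, "z": 0, "roll": 0}
    - {"claw": 0.3, "x": -0.8, "y": 0, "z": 0, "roll": 0}
    - {"claw": 0.3, "x": -1, "y": 0, "z": 0, "roll": 0}
    - {"claw": 0.3, "x": -1, "y": 0, "z": 0, "roll": 0}
    - {"claw": 0.3, "x": -1, "y": 0, "z": 0, "roll": 0}

```text
t: 49.15
position: [0.4468, 0.0347, 0.1741]
orientation: [9.1, 89.7, 94.9]
contact_force: [0.5, 0.0, -0.5]
gripper_width: 0.0555
```

>>> move_arm:
  motion:
    - {"claw": 0.3, "x": -1, "y": 0, "z": 0, "roll": 0}
    - {"claw": 0.3, "x": 0, "y": -0.8, "z": 1, "roll": 0}
    - {"claw": 0.3, "x": 0, "y": -0.8, "z": 1, "roll": 0}
    - {"claw": 0.3, "x": 0, "y": -0.8, "z": 1, "roll": 0}
    - {"claw": -1, "x": 0, "y": -0.8, "z": 1, "roll": 0}
    - {"claw": -1, "x": 0, "y": 0, "z": 1, "roll": 0}
    - {"claw": -1, "x": 0, "y": 0, "z": 1, "roll": 0}
    - {"claw": -1, "x": 0, "y": 0, "z": 0, "roll": 0}

```text
t: 49.95
position: [0.5563, 0.21, 0.2038]
orientation: [3.9, 89.6, 90.0]
contact_force: [-0.1, -0.7, -0.6]
gripper_width: 0.0003
```

```bash
python3 - <<'E'
import h; from h import *
go(.447,.0350,.049,-4.3)
t=read_camera('top');c=wcam('w9.png'); np.savez('top4.npz',**t)
for k in(t,c): tube(k,(.445,.035),.003)
f=lambda i:np.clip(255*(i/255.)**.6,0,255).astype(np.uint8)
a=cv2.resize(f(t['image'][130:280,100:340]),(480,300),interpolation=cv2.INTER_CUBIC)
s=read_camera('scene'); b=cv2.resize(f(s['image'][150:270,210:460]),(480,230),interpolation=cv2.INTER_CUBIC)
d=cv2.resize(f(c['image']),(312,234)); d=np.vstack([d,np.zeros((296,312,3),np.uint8)])
save('fin.png',np.hstack([np.vstack([a,b]),d]))
E
```

```text
cur [0.5563 0.21   0.2038] toolyaw 176.0 w 0.0003 F [-0.1 -0.7 -0.6] | roll 0.05 x y z [ 5.12  3.19 -6.13] j6 18.0
tube px (np.int64(271), np.int64(235)) origin [0.4432 0.0394] yaw -0.7 len 0.099 labelw 0.028
tube px (np.int64(70), np.int64(91)) origin [0.4436 0.044 ] yaw -4.6 len 0.099 labelw 0.036
```

The picture viewer is at its limit, so I go on with numbers. C measures about (0.443, 0.04), yaw −4.6°, inside the empty place. I'll check the tray by its dark caps and triangulate the knob.

```bash
python3 - <<'E'
from h import *
t=read_camera('top'); s=read_camera('scene'); w=wcam()
def blob(c,X,r,thr):
    u,v=px(c,X); u0,v0=int(u-r),int(v-r); p=c['image'][max(v0,0):v0+2*r,max(u0,0):u0+2*r].max(2)
    n,l,st,ce=cv2.connectedComponentsWithStats((p<thr).astype(np.uint8))
    return np.round([u,v],1),[(list(np.round(ce[i]+[max(u0,0),max(v0,0)],1)),int(st[i][4])) for i in range(1,n) if st[i][4]>3]
K=(.4525,.2,.09)
for nm,c,r in(('top',t,14),('scene',s,14),('wrist',w,40)): print('knob',nm,blob(c,K,r,40))
for X in((.57,.42,.02),(.567,.30,.02)):
    for nm,c in(('top',t),('scene',s)): print('cap',X,nm,blob(c,X,9,60))
go(.5,.25,.2,9.5)
E
```

```text
knob top (array([207.1, 232.9]), [([np.float64(206.9), np.float64(232.9)], 14)])
knob scene (array([343.3, 175.4]), [([np.float64(352.6), np.float64(165.1)], 8), ([np.float64(354.8), np.float64(170.6)], 19), ([np.float64(343.3), np.float64(177.0)], 31), ([np.float64(338.5), np.float64(185.8)], 10), ([np.float64(334.8), np.float64(187.0)], 4)])
knob wrist (array([260.7,  77.5]), [([np.float64(265.4), np.float64(77.2)], 226), ([np.float64(246.4), np.float64(83.7)], 22), ([np.float64(224.4), np.float64(90.5)], 17)])
cap (0.57, 0.42, 0.02) top (array([134.8, 191.7]), [])
cap (0.57, 0.42, 0.02) scene (array([421.4, 199.9]), [([np.float64(422.0), np.float64(199.4)], 49)])
cap (0.567, 0.3, 0.02) top (array([177. , 192.4]), [([np.float64(176.5), np.float64(191.5)], 324)])
cap (0.567, 0.3, 0.02) scene (array([385.8, 209.9]), [([np.float64(385.4), np.float64(209.7)], 53)])
cur [0.5557 0.206  0.2035] toolyaw 175.7 w -0.0 F [0.1 0.5 0.6] | roll -2.29 x y z [0.13 1.59 1.75] j6 18.0
```

Both caps are in the tray as predicted, and the knob is confirmed at about (0.4525, 0.199). I'll turn the closed fingers to the counter's axes and go beside the knob.

>>> move_arm:
  motion:
    - {"claw": -1, "x": 0, "y": 0, "z": 0, "roll": -0.8}
    - {"claw": -1, "x": 0, "y": 0, "z": 0, "roll": -0.8}
    - {"claw": -1, "x": 0, "y": 0, "z": 0, "roll": -0.7}
    - {"claw": -1, "x": 0, "y": 0, "z": 0, "roll": 0}
    - {"claw": -1, "x": 0, "y": 0, "z": 0.9, "roll": 0}
    - {"claw": -1, "x": 0, "y": 0, "z": 0.8, "roll": 0}
    - {"claw": -1, "x": 0, "y": 0, "z": 0, "roll": 0}
    - {"claw": -1, "x": 0, "y": 0, "z": 0, "roll": 0}

```text
t: 51.05
position: [0.5473, 0.257, 0.2037]
orientation: [-1.9, 89.7, 97.6]
contact_force: [0.1, -0.9, 0.0]
gripper_width: 0.0001
```

```bash
python3 - <<'E'
from h import *
go(.4496,.2436,.097,9.5); _,R,_=pose(); print(np.round(R,3))
E
```

```text
cur [0.5473 0.257  0.2037] toolyaw -170.4 w 0.0001 F [ 0.1 -0.9  0. ] | roll 0.01 x y z [3.56 3.29 0.08] j6 9.0
[[-0.001 -0.986 -0.166]
 [ 0.005 -0.166  0.986]
 [-1.    -0.     0.005]]
```

Move over beside the knob, lower, and push −z in steps.

>>> move_arm:
  motion:
    - {"claw": -1, "x": 0, "y": 0.8, "z": 0.02, "roll": 0}
    - {"claw": -1, "x": 0, "y": 0.85, "z": 0.02, "roll": 0}
    - {"claw": -1, "x": 0, "y": 0.84, "z": 0.02, "roll": 0}
    - {"claw": -1, "x": 0, "y": 0.8, "z": 0.02, "roll": 0}
    - {"claw": -1, "x": 0.9, "y": 0, "z": 0, "roll": 0}
    - {"claw": -1, "x": 0.9, "y": 0, "z": 0, "roll": 0}
    - {"claw": -1, "x": 0.9, "y": 0, "z": 0, "roll": 0}
    - {"claw": -1, "x": 0.85, "y": 0, "z": 0, "roll": 0}

```text
t: 51.85
position: [0.4497, 0.2427, 0.0964]
orientation: [-7.2, 89.7, 92.3]
contact_force: [-0.2, 0.3, 0.5]
gripper_width: 0.0001
```

>>> move_arm:
  motion:
    - {"claw": -1, "x": 0, "y": 0, "z": 0, "roll": 0}
    - {"claw": -1, "x": 0, "y": 0, "z": -0.3, "roll": 0}
    - {"claw": -1, "x": 0, "y": 0, "z": -0.3, "roll": 0}
    - {"claw": -1, "x": 0, "y": 0, "z": -0.3, "roll": 0}
    - {"claw": -1, "x": 0, "y": 0, "z": -0.3, "roll": 0}
    - {"claw": -1, "x": 0, "y": 0, "z": -0.3, "roll": 0}
    - {"claw": -1, "x": 0, "y": 0, "z": 0, "roll": 0}
    - {"claw": -1, "x": 0, "y": 0, "z": 0, "roll": 0}

```text
t: 52.65
position: [0.457, 0.1991, 0.0971]
orientation: [-0.0, 89.6, 99.5]
contact_force: [-0.6, 1.9, 1.5]
gripper_width: -0.0002
```

```bash
python3 - <<'E'
from h import *
go(.4078+.0542+.0016,.1605+.0091-.0099,.097,9.5)
t=read_camera('top'); c=t
for th in(.0,.3,.6,1.1):
    a=np.radians(9.5)+.55-th; print(th,np.round(px(c,(.4078+.06*np.cos(a),.1605+.06*np.sin(a),.095)),1))
E
```

```text
cur [0.457  0.1991 0.0971] toolyaw -170.4 w -0.0002 F [-0.6  1.9  1.5] | roll 0.01 x y z [-0.01 -0.   -1.33] j6 6.0
0.0 [206.7 232.7]
0.3 [212.5 229. ]
0.6 [219.1 227.2]
1.1 [230.2 228.6]
```

It is pushing the knob (1.9 N). I'll continue to the stop.

>>> move_arm:
  motion:
    - {"claw": -1, "x": 0, "y": 0, "z": -0.3, "roll": 0}
    - {"claw": -1, "x": 0, "y": 0, "z": -0.3, "roll": 0}
    - {"claw": -1, "x": 0, "y": 0, "z": -0.3, "roll": 0}
    - {"claw": -1, "x": 0, "y": 0, "z": -0.3, "roll": 0}
    - {"claw": -1, "x": 0, "y": 0, "z": -0.15, "roll": 0}
    - {"claw": -1, "x": 0, "y": 0, "z": 0, "roll": 0}
    - {"claw": -1, "x": 0, "y": 0, "z": 0, "roll": 0}
    - {"claw": -1, "x": 0, "y": 0, "z": 0, "roll": 0}

```text
t: 53.5
position: [0.4612, 0.1615, 0.096]
orientation: [16.5, 89.2, 116.2]
contact_force: [-5.2, 11.1, 1.7]
gripper_width: 0.0004
```

>>> move_arm:
  motion:
    - {"claw": -1, "x": 0, "y": 0, "z": -0.06, "roll": 0}
    - {"claw": -1, "x": 0, "y": 0, "z": 0, "roll": 0}
    - {"claw": -1, "x": 0, "y": 0, "z": 0, "roll": 0}
    - {"claw": -1, "x": 0, "y": 0, "z": 0, "roll": 0}
    - {"claw": -1, "x": 0, "y": 0, "z": 0, "roll": 0}
    - {"claw": -1, "x": 0, "y": 0, "z": 0, "roll": 0}
    - {"claw": -1, "x": 0, "y": 0, "z": 0, "roll": 0}
    - {"claw": -1, "x": 0, "y": 0, "z": 0, "roll": 0}

```text
t: 54.3
position: [0.4611, 0.161, 0.096]
orientation: [13.7, 89.0, 113.5]
contact_force: [-6.2, 15.2, 2.8]
gripper_width: -0.0002
```

>>> move_arm:
  motion:
    - {"claw": -1, "x": 0, "y": 0, "z": -0.06, "roll": 0}
    - {"claw": -1, "x": 0, "y": 0, "z": 0, "roll": 0}
    - {"claw": -1, "x": 0, "y": 0, "z": 0, "roll": 0}
    - {"claw": -1, "x": 0, "y": 0, "z": 0, "roll": 0}
    - {"claw": -1, "x": 0, "y": 0, "z": 0, "roll": 0}
    - {"claw": -1, "x": 0, "y": 0, "z": 0, "roll": 0}
    - {"claw": -1, "x": 0, "y": 0, "z": 0, "roll": 0}
    - {"claw": -1, "x": 0, "y": 0, "z": 0, "roll": 0}

```text
t: 55.1
position: [0.4611, 0.1606, 0.096]
orientation: [11.8, 88.8, 111.6]
contact_force: [-7.5, 18.6, 3.0]
gripper_width: 0.0
```

A hard stop: force climbs to 19 N with no further motion. I'll back off at a measured pace, rise and clear away.

>>> move_arm:
  motion:
    - {"claw": -1, "x": 0, "y": 0, "z": 0.4, "roll": 0}
    - {"claw": -1, "x": 0, "y": 0, "z": 0.5, "roll": 0}
    - {"claw": -1, "x": 0, "y": 0, "z": 0.5, "roll": 0}
    - {"claw": -1, "x": 0, "y": 0, "z": 0.5, "roll": 0}
    - {"claw": -1, "x": 0, "y": 0, "z": 0.6, "roll": 0}
    - {"claw": -1, "x": 0, "y": 0, "z": 0.6, "roll": 0}
    - {"claw": -1, "x": -0.8, "y": 0, "z": 0, "roll": 0}
    - {"claw": -1, "x": -1, "y": 0, "z": 0, "roll": 0}

```text
t: 55.9
position: [0.4474, 0.2459, 0.1498]
orientation: [60.4, 89.7, 160.0]
contact_force: [-0.4, -0.3, -0.4]
gripper_width: -0.0
```

>>> move_arm:
  motion:
    - {"claw": -1, "x": -1, "y": 0, "z": 0, "roll": 0}
    - {"claw": -1, "x": -1, "y": 0, "z": 0, "roll": 0}
    - {"claw": -1, "x": -1, "y": -0.8, "z": 0.3, "roll": 0}
    - {"claw": -1, "x": 0, "y": -0.8, "z": 0.3, "roll": 0}
    - {"claw": -1, "x": 0, "y": -0.8, "z": 0, "roll": 0}
    - {"claw": -1, "x": 0, "y": -0.8, "z": 0, "roll": 0}
    - {"claw": -1, "x": 0, "y": -0.8, "z": 0, "roll": 0}
    - {"claw": -1, "x": 0, "y": 0, "z": 0, "roll": 0}

```text
t: 56.7
position: [0.5674, 0.2835, 0.2405]
orientation: [-27.2, 89.8, 72.3]
contact_force: [-0.5, 0.3, -0.1]
gripper_width: -0.0
```

```bash
python3 - <<'E'
from h import *
t=read_camera('top'); s=read_camera('scene'); go(.5,.25,.2,9.5)
def blob(c,X,r,thr):
    u,v=px(c,X); u0,v0=int(u-r),int(v-r); p=c['image'][v0:v0+2*r,u0:u0+2*r].max(2)
    n,l,st,ce=cv2.connectedComponentsWithStats((p<thr).astype(np.uint8))
    return np.round([u,v],1),[(list(np.round(ce[i]+[u0,v0],1)),int(st[i][4])) for i in range(1,n) if st[i][4]>3]
print('knob',blob(t,(.4525,.2,.09),9,40),blob(s,(.4525,.2,.09),9,40))
for X in((.57,.42,.02),(.567,.30,.02),(.486,.0315,.02)): print('cap',X,blob(s,X,9,60),blob(t,X,9,60))
tube(t,(.445,.035),.003); tube(s,(.445,.035),.003)
# two-view height of C label front-edge: label mask centroids
def cen(c):
    hsv=cv2.cvtColor(c['image'],cv2.COLOR_RGB2HSV); m=((hsv[...,1]<75)&(hsv[...,2]>75)).astype(np.uint8)
    n,l,st,ce=cv2.connectedComponentsWithStats(m); u,v=px(c,(.445,.035,.035)).astype(int); k=np.bincount(l[v-3:v+4,u-3:u+4].ravel()).argmax(); return ce[k]
P=[np.array(c['intrinsics'])@np.c_[np.array(c['R']),np.array(c['t'])] for c in(t,s)]
X=cv2.triangulatePoints(P[0],P[1],cen(t),cen(s)); print('C mask centroid 3D',(X[:3]/X[3]).ravel())
E
```

```text
cur [0.5645 0.2834 0.2405] toolyaw -170.5 w -0.0001 F [-0.1  1.1 -0.7] | roll 0.01 x y z [ 1.35  2.3  -0.75] j6 11.0
knob (array([207.1, 232.9]), [([np.float64(206.9), np.float64(232.9)], 14)]) (array([343.3, 175.4]), [([np.float64(343.3), np.float64(177.5)], 27)])
cap (0.57, 0.42, 0.02) (array([421.4, 199.9]), [([np.float64(422.0), np.float64(199.4)], 49)]) (array([134.8, 191.7]), [([np.float64(134.0), np.float64(188.0)], 233)])
cap (0.567, 0.3, 0.02) (array([385.8, 209.9]), [([np.float64(385.4), np.float64(209.7)], 53)]) (array([177. , 192.4]), [([np.float64(177.3), np.float64(192.0)], 38)])
cap (0.486, 0.0315, 0.02) (array([292.4, 212.8]), [([np.float64(291.4), np.float64(214.4)], 211)]) (array([272. , 220.2]), [([np.float64(272.3), np.float64(217.6)], 236)])
tube px (np.int64(271), np.int64(235)) origin [0.4461 0.0385] yaw -1.8 len 0.102 labelw 0.036
tube px (np.int64(289), np.int64(199)) origin [0.4507 0.0356] yaw -2.6 len 0.104 labelw 0.037
C mask centroid 3D [0.42651972 0.03943418 0.02675978]
```

```bash
python3 -c "
from plant import job
print(job.finish_job())"
```

```text
the job is handed in; nothing more can be done
None
```

The job is handed in at about 57 s of robot time; it reports no verdict. Three tubes were there. The tube that first lay nearest the robot outweighed both others on the balance and now lies in the empty place of the paint box. The other two are in the tray.

**Weighing:** Both times the pan corners in the scene camera matched a tilt of +0.12 rad, right pan down, with that tube on the right.

**Tubes:** Top and scene cameras put the fullest within about 5 mm of the place's centre line, turned under 3° from it, at a height that fits lying flat. The two tray caps appear where I set the tubes down, within about a pixel in the scene view.

**Lever:** I pushed it until it stopped giving (11 to 19 N with no further motion). Afterwards the knob's pixels matched its rest position.

**Disagreements and limits:**
- The wrist camera put the fullest about 5 mm further left than the top camera did; both are within tolerance.
- One tube was knocked about 3 cm aside before I picked it up, so I measured it again.
- Two turns into the weighing, the wrist reached its joint limit. One tube was laid about 2° off, and I then turned the gripper half round.
- The picture limit was reached, so the final placement and lever return were checked by measurement only.
- I kept well clear of the water pot but did not check it at the end.

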